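# Top up the cup feeder and hold its gate open at the mark

## Robot

A 6-joint arm with a two-finger parallel gripper is mounted at the origin on a cart in front of the work surface, level with it; the furniture and walls round the work are solid. World frame = base frame: x ahead of the robot, y to its left, z up, the work surface at z = 0. Lengths are in mm, angles in degrees, forces in N, time in s.
With the tool pointing down it reaches from about 300 to 850 mm from the base axis. Payload 4.2 kg.
Tool frame: the origin (TCP) lies at the very end of the fingers, on their centre line; the grasp point (between the pads) lies 19 mm behind it (hold_point_z is the z of the grasp point in the tool frame, in mm); z points along the fingers, y is the direction in which the jaws open and shut (so a half turn about z gives the same grasp; the last joint's range is limited). The gripper opens to 91 mm and grips with 3 to 60 N. Pads are 32 mm wide; open, the fingers measure 118 mm over their backs; the gripper's body (76 mm by 178 mm) begins 60 mm behind the grasp point.
Start: joints at [74.656, 18.312, 89.639, -0, 72.044, -1.146], TCP at [141.033, 557.454, 188.876] pointing down, gripper open.
Joint ranges: [-177.97, 177.97], [-48.28, 115.42], [12.27, 149.76], [-77.06, 257.06], [2.81, 150.46], [-146.56, 146.56]. Speed limits (degrees/s): [147.25, 147.25, 180, 180, 180, 180].

## Interface

Orientations are given as [roll, pitch, yaw] about the fixed x, y, z axes, in that order (R = Rz(yaw) Ry(pitch) Rx(roll)).
In Python, from workcell import state, grab_frame, job_done, hold_point_z gives the robot as it stands. The module is installed in compiled form; this text tells all that it offers.
- The arm moves only by the shell command python3 -m creep 'ROWS' [FORCE]. ROWS is JSON, a list of rows, each a list of 7 numbers: the closure, from 0 (fully open) to 1 (shut), then the shift along the tool's x, y, z in mm, then the turn, a rotation vector about the tool's x, y, z in degrees. A call has 1 to 5 rows; each row shifts and turns the commanded pose from where the row before left it, along the tool's axes as they then stand; what a row does not reach is not made up. A row lasts 1/8 s, in which the tool goes at most 62.5 mm and 10.7 degrees, less where a joint would pass 70% of its speed; a pose out of reach is approached as far as the arm can. A call is refused whole if a number of a shift passes 62.5 or a number of a turn 10.7, either way. A call with a gripper value outside its range is refused whole. The fingers move at their own pace and stop on an object; FORCE is the grip in N (left out, the last holds). Time passes only in rows, so rows that do not move let the fingers close. It gives the time, the measured TCP pose, the force and the opening at its end, in the units of the state.
- state(): the state, without advancing time (a new reading comes with each control period).
- grab_frame(name): name is "scene" or "top"; returns a dict with "frame" (384x512x3 uint8, red, green, blue), "fx", "fy", "cx", "cy" (pixels), "view" (4x4, takes a point from world to camera coordinates). Camera axes: x right, y down, z forward; pixel columns grow to the right and rows downward; lengths in mm; the calibration is good to about 2 mm. A picture is of the moment at which its call begins. There is no depth.
- job_done(): hands the job in, once; it reports no verdict.
The state is a dict: "time_s": time; "qpos": joint angles; "qvel": joint speeds; "effort": joint torques, N m; "ee_pos": TCP position; "ee_rot": TCP orientation; "force": force on the tool from outside, world axes, zero at the start; "torque": the same for the moment, N m; "gripper_width": finger opening in mm.
Only numpy, scipy, OpenCV 4.12 (cv2) and the standard library are available. Lean on these libraries where they do the work, as an engineer would, in place of code of your own. Each camera call takes 0.05 s, during which the arm holds its last target.

## Task

Top up the cup feeder: nest the two loose steel cups, one after the other, into the cup standing in the feeder's seat, so that all three form one straight, fully seated stack. Then pull the feeder's spring-return gate out by its upright handle until the pointer stands level with the mark rider on the scale, and keep it there so that a colleague can take the stack out: the program finishes while still holding the handle, gate at the mark. Leave the stack standing in its seat and do not disturb the jar, the bottle or the dish.

Things in the scene. Friction and masses are not known exactly. Their poses are not given: they have to be found in the camera images.
- station: Cup feeder, fixed to the worktop: grey metal plate 120 mm (x) by 300 mm (y), 12 mm thick. Origin: centre of the plate's underside, on the worktop. Its position and yaw vary. The cup seat is near its +y end, the gate handle and scale near its -y end; its -x side faces the robot, turned by the yaw.
- seat (a point): Middle of the cup seat, on the plate's top (12 mm above the worktop), at station x +20, y +100 mm. A 10 mm high steel fence stands on its +x, +y and -y sides; the -x side is closed by the gate's bolt. The standing cup has 3 to 4 mm of play in it.
- cup_seated: Steel cup standing in the seat. All three cups are alike: open, 65 mm high, 80 g; the top 22 mm is a straight band of 60 mm outside diameter, 2 mm wall; below its shoulder (43 mm above the foot) the body tapers from 52 to 36 mm. Origin: centre of the foot's underside; z is the axis. A nested cup rests with its shoulder on the lower cup's rim, 22 mm above the lower cup, with about 2 mm side play.
- cup_a: Loose cup, same as cup_seated, upright on the worktop to the robot's left; loose cups weigh 55 to 115 g. Origin: centre of the foot's underside. Hold it by the band, with the fingertips above the shoulder, or they strike the lower cup when nesting.
- cup_b: Loose cup, the same as cup_seated, standing upright on the worktop to the robot's left. Origin: centre of the foot's underside. Either loose cup may go in first.
- gate (a joint): Travel of the gate slide in m: 0 shut (start), grows as it is pulled along the station's -y axis, stop at 0.075. A spring pulls it back: 4 N when shut plus 100 N per m (10 N at 60 mm).
- handle (a point): Grip point on the gate's upright black handle tab, moving with the gate: 14 mm thick along the station's y (the pull direction), 30 mm wide along its x, from 20 to 78 mm above the worktop; this point is at its middle, 62 mm above the worktop. With the gate shut it is at station x -8, y -60 mm. The spring barrel (34 mm high) lies on its +y side.
- pointer (a point): Tip of the thin steel pointer (4 mm wide) that sticks out from the gate slide to the station's -x side, below the handle and at the same station y as it; 21 mm above the worktop. Moves with the gate.
- mark (a point): Middle of the 2 mm wide ridge on the mark rider, a 10 mm wide dark steel block on the scale strip along the feeder's -x edge; 23 mm above the worktop. Its axes are the station's. It is fixed, 35 to 60 mm along the pull from the shut pointer; the pointer is at the mark when both have the same station y. The gate does not stop there by itself.
- jar: Bystander: low white jar with lid, 71 mm diameter, 28 mm high, loose, beyond the work. Origin: centre of its underside.
- bottle_amber: Bystander: small amber bottle with a black cap, 50 mm diameter, 98 mm high, loose, at the left. Origin: centre of its underside.
- dish: Bystander: flat culture dish, 61 mm diameter, 14 mm high, loose, beyond the handle end of the feeder. Origin: centre of its underside.

How it is judged (in metres and radians):
On the way, in this order (a step that is already met when the one before it is completed fails the run):
1. one loose cup is nested in the seated cup and let go (((horizontal distance between cup_a and cup_seated below 0.005 m and z of cup_a in the frame of cup_seated between 0.019 and 0.025 m and angle between cup_a's own z axis and vertical below 0.1 rad) or (horizontal distance between cup_b and cup_seated below 0.005 m and z of cup_b in the frame of cup_seated between 0.019 and 0.025 m and angle between cup_b's own z axis and vertical below 0.1 rad)) and horizontal distance between cup_seated and seat below 0.008 m and angle between cup_seated's own z axis and vertical below 0.1 rad and height (world z) of cup_seated below 0.016 m and contact force between the fingers and cup_a below 0.2 N and contact force between the fingers and cup_b below 0.2 N and contact force between the fingers and cup_seated below 0.2 N and linear speed of each of cup_a, cup_b, cup_seated below 0.02 m/s), for 0.2 s.
2. both loose cups are nested in one stack and let go (((horizontal distance between each of cup_a, cup_b and cup_seated below 0.005 m and z of cup_a in the frame of cup_seated between 0.019 and 0.025 m and angle between each of cup_a, cup_b's own z axis and vertical below 0.1 rad and z of cup_b in the frame of cup_seated between 0.041 and 0.047 m) or (horizontal distance between each of cup_b, cup_a and cup_seated below 0.005 m and z of cup_b in the frame of cup_seated between 0.019 and 0.025 m and angle between each of cup_b, cup_a's own z axis and vertical below 0.1 rad and z of cup_a in the frame of cup_seated between 0.041 and 0.047 m)) and horizontal distance between cup_seated and seat below 0.008 m and angle between cup_seated's own z axis and vertical below 0.1 rad and height (world z) of cup_seated below 0.016 m and contact force between the fingers and cup_a below 0.2 N and contact force between the fingers and cup_b below 0.2 N and contact force between the fingers and cup_seated below 0.2 N and linear speed of each of cup_a, cup_b, cup_seated below 0.02 m/s), for 0.2 s.
3. the gate is held by the fingers with its pointer at the mark (y of pointer in the frame of mark between -0.005 and 0.005 m and velocity of joint gate between -0.01 and 0.01 m/s and contact force between the fingers and station above 2 N), for 0.3 s.
At the end, for the whole second after the job is handed in: Pointer within 5 mm of the mark and still, held by the fingers (over 2 N); the three cups untouched, at rest and nested in the seat: axes within 5 mm, the upper two 22 and 44 mm (+-3) above the seated cup, tilt under 0.1 rad, seated cup within 8 mm of the seat's middle (all of step 2 and all of step 3); the arm keeps its last pose, push and grip.
It fails at once if the jar is pushed aside by more than 20 mm or tipped over (distance of jar from where it was at the start of the episode above 0.02 m or angle between jar's own z axis and vertical above 0.35 rad).
It fails at once if the bottle is pushed aside by more than 20 mm or tipped over (distance of bottle_amber from where it was at the start of the episode above 0.02 m or angle between bottle_amber's own z axis and vertical above 0.35 rad).
It fails at once if the dish is pushed aside by more than 20 mm or tipped over (distance of dish from where it was at the start of the episode above 0.02 m or angle between dish's own z axis and vertical above 0.35 rad).
It also fails if it takes over 58 s, if anything falls off the work surface, if the arm or the gripper's body presses on something with over 40 N, if the wrist force passes 120 N, or if a joint passes its speed limit or range.

## Working session

There is one attempt and no reset: what is moved stays moved. The work goes in short steps, Python scripts to look and compute and a shell command to move; the robot and the scene stay as the last step left them, time stands still between calls to the robot, and variables do not carry over. Pictures are saved under pics/ and viewed, and the job is handed in when it is done.

```bash
mkdir -p pics; cat > h.py <<'E'
import numpy as np,cv2
from workcell import state,grab_frame,hold_point_z
def grab(n):
    f=grab_frame(n); np.savez('%s.npz'%n,**{k:np.array(v) for k,v in f.items()}); return f
def load(n): return dict(np.load('%s.npz'%n))
def ray(f,u,v,z):
    V=np.array(f['view'],float);R,t=V[:3,:3],V[:3,3]
    c=-R.T@t; d=R.T@np.array([(u-f['cx'])/f['fx'],(v-f['cy'])/f['fy'],1])
    return c+d*(z-c[2])/d[2]
def proj(f,p):
    V=np.array(f['view'],float);q=V[:3,:3]@np.array(p,float)+V[:3,3]
    return np.array([f['fx']*q[0]/q[2]+f['cx'],f['fy']*q[1]/q[2]+f['cy']])
def save(img,n,crop=None,s=1):
    if crop: a,b,c,d=crop; img=img[b:d,a:c]
    cv2.imwrite('pics/'+n,cv2.resize(np.ascontiguousarray(img[:,:,::-1]),None,fx=s,fy=s,interpolation=cv2.INTER_CUBIC))
E
python3 - <<'E'
from h import *
print(state(),hold_point_z)
for n in('scene','top'):
    f=grab(n); save(f['frame'],n+'0.png',s=1.5)
    V=np.array(f['view']);print(n,-V[:3,:3].T@V[:3,3],V[:3,:3].round(3).tolist(),f['fx'],f['cx'],f['cy'])
E
```

```text
{'time_s': 0.0, 'qpos': array([ 7.46558278e+01,  1.83500646e+01,  8.97054303e+01, -1.67820616e-03,
        7.20424840e+01, -1.14565539e+00]), 'qvel': array([-0.06496428,  0.00688863,  0.12490942,  0.0496423 , -0.00718569,
        0.06394305]), 'effort': array([ 9.15142900e-04, -4.12461913e+01, -2.31974047e+01,  7.27576646e-02,
        4.56646609e-02, -1.37005045e-04]), 'ee_pos': array([140.90212457, 556.91681735, 188.04272067]), 'ee_rot': array([-1.79902009e+02, -3.63753116e-04,  1.65802002e+02]), 'force': array([-0.23764552, -0.26021383,  0.5043946 ]), 'torque': array([ 0.02600348, -0.05208131, -0.02217277]), 'gripper_width': 91.20395622022632} -18.8
scene [ -10.17595845 -454.70975332  655.19013685] [[0.59, -0.807, -0.022], [-0.488, -0.335, -0.806], [0.643, 0.487, -0.592]] 376.4244076230535 256.4258690471699 187.88191456763144
top [ 492.28548885   42.18660331 1227.48293692] [[0.005, -1.0, 0.006], [-0.995, -0.006, -0.097], [0.097, -0.005, -0.995]] 401.6011038489328 260.6893813251757 192.45055432674826
```

View pics/scene0.png

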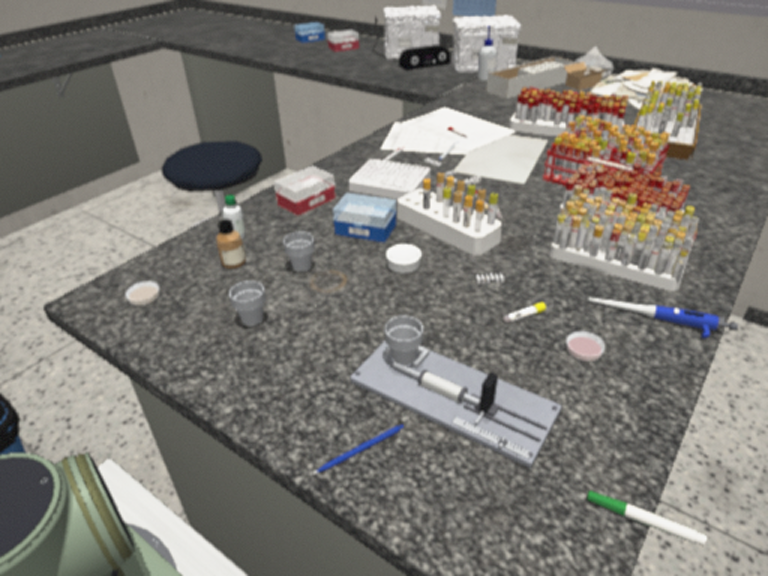

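View pics/top0.png

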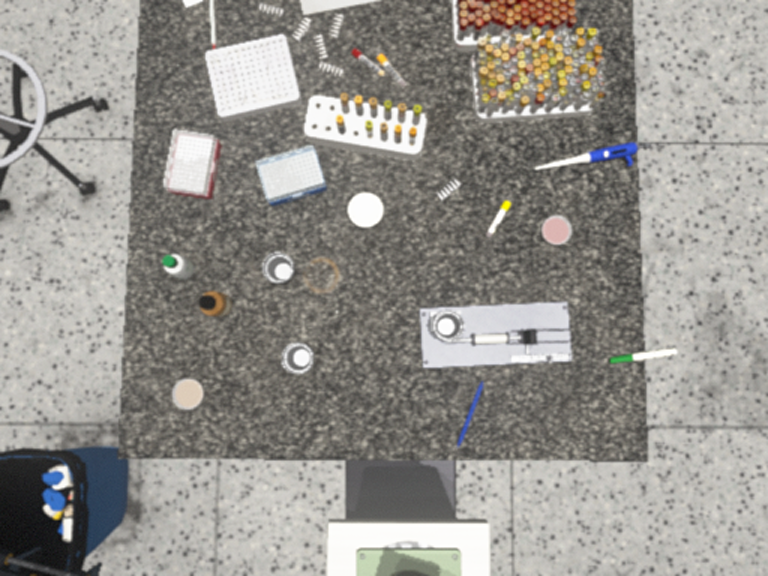

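The scene view shows the feeder around (455,400), and the loose cups at (248,303) and (300,252). The bottle is at (230,245), the jar at (403,257) and the pink dish at (585,346), all in 1.5x pixels. In the top view the loose cups are at (278,268) and (298,358), and the feeder spans (420..572, 303..368). I'll zoom in to measure.

```bash
python3 - <<'E'
from h import *
f=load('top');i=f['frame']
save(i,'tst.png',(270,190,390,255),6.6)
save(i,'tcups.png',(120,160,220,255),6)
f=load('scene');i=f['frame']
save(i,'sst.png',(225,205,380,310),5)
save(i,'scups.png',(130,140,230,230),6)
E
```

```text
(no output)
```

View pics/tst.png

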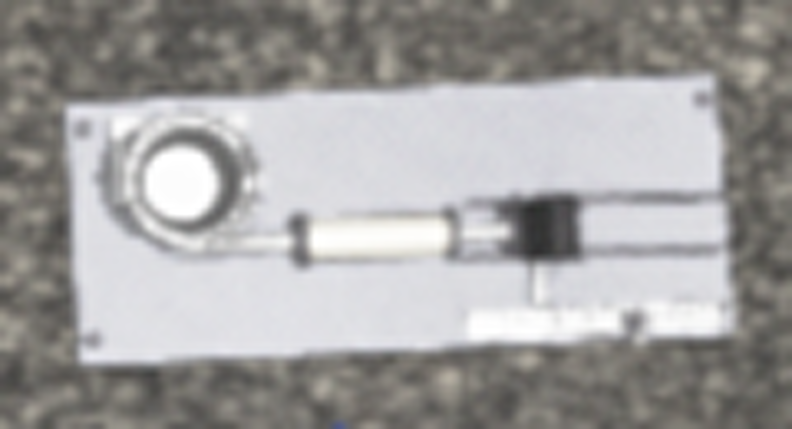

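View pics/tcups.png

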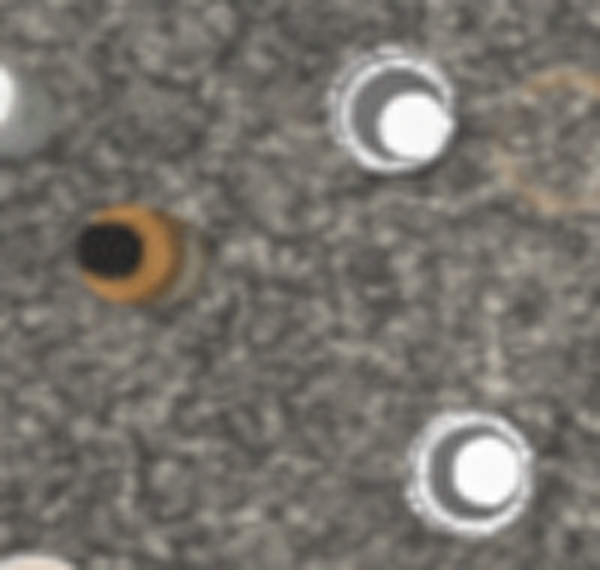

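View pics/sst.png

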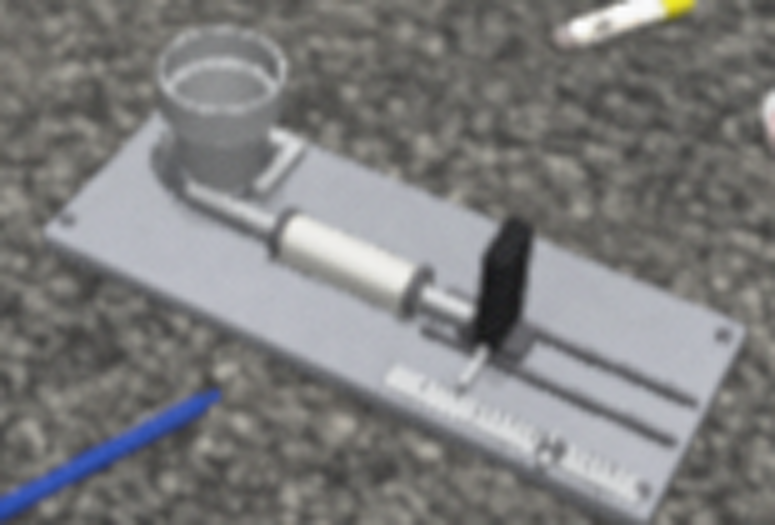

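View pics/scups.png

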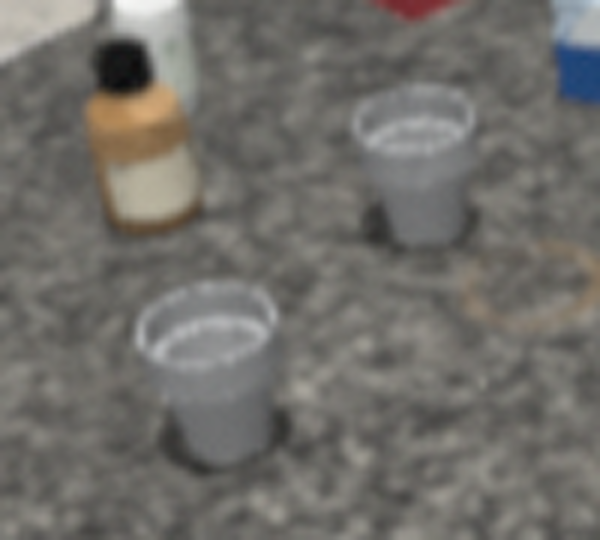

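Station crop (6.6x, offset 270,190): plate corners are near (66,103), (715,75), (735,333) and (80,362), the pointer is at (540,300) and the rider at (633,322). In the cup crop (6x, offset 120,160) the rims are centred near (391,109) and (470,472). Next I'll measure these properly.

```bash
python3 - <<'E'
from h import *
f=load('top');i=f['frame']
hsv=cv2.cvtColor(i,cv2.COLOR_RGB2HSV).astype(int)
# plate mask
rgb=i.astype(int)
m=((rgb.min(2)>150)).astype(np.uint8); m[:, :270]=0;m[:,392:]=0;m[:190]=0;m[255:]=0
m=cv2.morphologyEx(m,cv2.MORPH_CLOSE,np.ones((9,9)))
cs,_=cv2.findContours(m,cv2.RETR_EXTERNAL,cv2.CHAIN_APPROX_NONE);c=max(cs,key=cv2.contourArea)
r=cv2.minAreaRect(c.astype(np.float32));print(r,cv2.contourArea(c))
b=cv2.boxPoints(r);P=np.array([ray(f,u,v,12)[:2] for u,v in b]);print(P.round(1).tolist())
e=[np.linalg.norm(P[k]-P[(k+1)%4]) for k in range(4)];print(np.round(e,1), P.mean(0))
C=P.mean(0)
man=[(66,103),(715,75),(735,333),(80,362)]
M=np.array([ray(f,270+(u+.5)/6.6-.5,190+(v+.5)/6.6-.5,12)[:2] for u,v in man]);print('man',M.round(1).tolist(),M.mean(0))
g=M[0]+M[3]-M[1]-M[2];print('yaw(y-axis) man',np.degrees(np.arctan2(-g[0],g[1])))
gray=cv2.cvtColor(i,cv2.COLOR_RGB2GRAY)
for nm,(x0,y0,x1,y1) in dict(far=(168,160,204,196),near=(180,220,216,256),seat=(280,200,315,232)).items():
    big=cv2.resize(gray[y0:y1,x0:x1],None,fx=8,fy=8,interpolation=cv2.INTER_CUBIC)
    cc=cv2.HoughCircles(big,cv2.HOUGH_GRADIENT_ALT,1,200,param1=100,param2=0.5,minRadius=66,maxRadius=95)
    w=(big>245).astype(np.uint8); n,l,s,ce=cv2.connectedComponentsWithStats(w); k=1+np.argmax(s[1:,4])
    print(nm,None if cc is None else cc[0,0], 'disc',ce[k],s[k])
    if cc is not None:
        u,v,R=cc[0,0];z=65 if nm!='seat' else 77
        print('  rim',ray(f,x0+(u+.5)/8-.5,y0+(v+.5)/8-.5,z))
    u,v=ce[k];print('  disc',ray(f,x0+(u+.5)/8-.5,y0+(v+.5)/8-.5,2 if nm!='seat' else 14))
for nm,p,z in(('pointer',(540,302),21),('mark',(633,322),23),('handletopmid',(546,228),78)):
    print(nm,ray(f,270+(p[0]+.5)/6.6-.5,190+(p[1]+.5)/6.6-.5,z))
E
```

```text
((331.46514892578125, 220.333740234375), (104.45579528808594, 58.835533142089844), 3.416588068008423) 3926.0
[[447.9, -15.9], [625.3, -26.3], [608.2, -344.0], [431.0, -329.1]]
[177.7 318.1 177.8 313.6] [ 528.07402235 -178.81745522]
man [[572.4, -21.8], [587.1, -320.8], [469.1, -327.2], [454.4, -28.3]] [ 520.73783703 -174.51974292]
yaw(y-axis) man 2.814226947768741
far [157.     149.      73.9512] disc [165.49705506 167.49910371] [ 132  132   72   72 3905]
  rim [646.16105781 250.49340219  65.        ]
  disc [647.36024378 258.35705708   2.        ]
near [153.      144.       73.49959] disc [168.0416761  148.10758777] [ 132  109   72   79 4415]
  rim [474.3233456  213.47616875  65.        ]
  disc [471.83475618 217.03595196   2.        ]
seat [147.      147.       70.70138] disc [138.42190117 141.9068258 ] [ 100  105   79   76 4776]
  rim [531.86488128 -70.97094357  77.        ]
  disc [535.93337761 -73.93480977  14.        ]
pointer [ 482.73871353 -236.28923346   21.        ]
mark [ 473.98865735 -277.79385084   23.        ]
handletopmid [ 515.068868   -226.25836256   78.        ]
```

```bash
python3 - <<'E'
from h import *
f=load('top');i=f['frame'];gray=cv2.cvtColor(i,cv2.COLOR_RGB2GRAY)
sc=load('scene')
for nm,p,z in(('far',(414,120),65),('near',(207,325),65)): print('scene',nm,ray(sc,130+(p[0]+.5)/6-.5,140+(p[1]+.5)/6-.5,z))
for nm,p,z in(('seat',(222,71),77),('mark',(551,448),23),('ptr',(465,386),21),('htop',(508,228),78)): print('scene',nm,ray(sc,225+(p[0]+.5)/5-.5,205+(p[1]+.5)/5-.5,z))
for nm,p,z in(('far',(391,109),65),('near',(470,472),65)): print('top',nm,ray(f,120+(p[0]+.5)/6-.5,160+(p[1]+.5)/6-.5,z))
for nm,p,z in(('seat',(182,182),77),): print('top',nm,ray(f,270+(p[0]+.5)/6.6-.5,190+(p[1]+.5)/6.6-.5,z))
# reprojection overlay of discs candidates
out=i.copy();s=8
for nm,(x,y,z0,x0,y0) in dict(far=(647.4,257.5,0,168,160),near=(472,217,0,180,220),seat=(535.9,-73.8,12,280,198)).items():
    b=cv2.resize(i[y0:y0+36,x0:x0+36],None,fx=s,fy=s,interpolation=cv2.INTER_CUBIC)
    for R,h in((30,65),(18,0)):
        q=np.array([proj(f,[x+R*np.cos(a),y+R*np.sin(a),z0+h]) for a in np.linspace(0,6.28,60)])
        q=(q-[x0,y0]+.5)*s-.5
        cv2.polylines(b,[q.astype(np.int32)],True,(255,0,0) if h else (0,200,0),1)
    out=b if nm=='far' else np.hstack([out,b])
save(out,'ov.png',s=.9)
E
```

```text
scene far [647.64461124 255.91674333  65.        ]
scene near [472.59960374 214.45604195  65.        ]
scene seat [535.74931042 -75.5520917   77.        ]
scene mark [ 471.17358613 -282.96057168   23.        ]
scene ptr [ 480.72807963 -238.31736846   21.        ]
scene htop [ 520.83320947 -231.95875332   78.        ]
top far [647.40237639 257.62224177  65.        ]
top near [472.34796863 215.64920703  65.        ]
top seat [534.0989838  -68.72753356  77.        ]
```

View pics/ov.png

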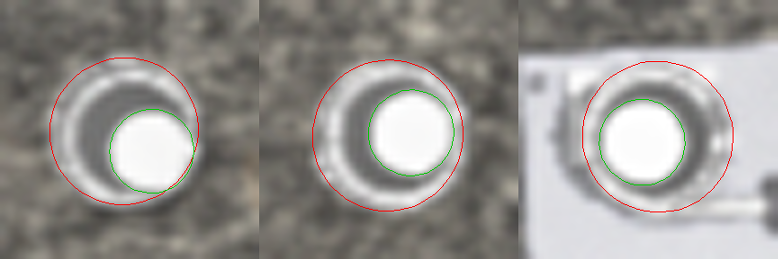

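Both views agree to about 2 mm: near cup at (472,215.5), far cup at (647.4,257) and seat at (536,-74). The station centre is (520.7,-174.5) with yaw 2.8°. First I'll turn the tool to yaw 119 so the jaws stay clear of the bottle.

```bash
cat >> h.py <<'E'
def togo(x,y,z,yaw=None):
    s=state();p=s['ee_pos'];yw=s['ee_rot'][2]
    from scipy.spatial.transform import Rotation as Ro
    R=Ro.from_euler('xyz',s['ee_rot'],degrees=True).as_matrix()
    print('t%.2f pos'%s['time_s'],p.round(1),'rot',s['ee_rot'].round(1),'tool shift',(R.T@(np.array([x,y,z])-p)).round(1),'F',s['force'].round(1),'w',round(s['gripper_width'],1))
    if yaw is not None: print('turn about tool z',-(((yaw-yw)+180)%360-180))
E
python3 -m creep '[[0,0,0,0,0,0,9.4],[0,0,0,0,0,0,9.4],[0,0,0,0,0,0,9.4],[0,0,0,0,0,0,9.3],[0,0,0,0,0,0,9.3]]' 15
python3 -m creep '[[0,0,0,0,0,0,0]]'
python3 - <<'E'
from h import *
togo(472.3,215.5,120,119)
f=load('top')
for p,z in(((211,303),98),((186,268),80)): print(ray(f,p[0]/1.5,p[1]/1.5,z))
E
```

```text
time_s: 0.72
ee_pos: [140.9, 557.1, 188.3]
ee_rot: [-180.0, 0.0, 118.7]
force: [0.2, 0.8, 0.6]
gripper_width: 91.3
time_s: 0.85
ee_pos: [141.0, 557.2, 188.4]
ee_rot: [-180.0, 0.0, 119.1]
force: [0.1, 0.5, -0.1]
gripper_width: 91.0
t0.85 pos [141.  557.2 188.4] rot [-180.     0.   119.1] tool shift [-459.7  123.3   68.6] F [ 0.1  0.5 -0.1] w 91.0
turn about tool z 0.11083201493772776
[573.41163102 373.79363903  98.        ]
[641.64748267 429.22248548  80.        ]
```

```bash
python3 -m creep '[[0,-46,12.3,0,0,0,0],[0,-46,12.3,0,0,0,0],[0,-46,12.3,0,0,0,0],[0,-46,12.3,0,0,0,0],[0,-46,12.3,0,0,0,0]]'
python3 -m creep '[[0,-46,12.3,10,0,0,0],[0,-46,12.3,10,0,0,0],[0,-46,12.3,10,0,0,0],[0,-46,12.3,10,0,0,0],[0,-46,12.3,10,0,0,0]]'
python3 -m creep '[[0,0,0,0,0,0,0],[0,0,0,0,0,0,0]]'
python3 - <<'E'
from h import *
togo(472.3,215.5,48)
f=grab('scene');save(f['frame'],'s1.png',(120,100,260,240),4)
E
```

```text
time_s: 1.48
ee_pos: [307.2, 384.9, 188.8]
ee_rot: [180.0, -0.0, 119.2]
force: [0.3, 0.3, -0.4]
gripper_width: 91.5
time_s: 2.1
ee_pos: [472.5, 213.5, 138.5]
ee_rot: [180.0, -0.0, 119.2]
force: [0.9, 0.5, -0.4]
gripper_width: 91.2
time_s: 2.35
ee_pos: [471.2, 214.9, 138.7]
ee_rot: [-180.0, -0.0, 119.1]
force: [0.3, 1.2, -0.0]
gripper_width: 91.4
t2.35 pos [471.2 214.9 138.7] rot [-180.    -0.   119.1] tool shift [-0.1  1.3 90.7] F [ 0.3  1.2 -0. ] w 91.4
```

View pics/s1.png

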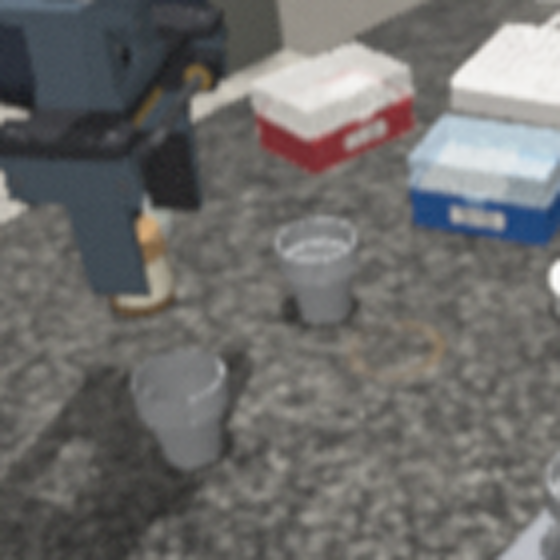

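The gripper is above the near cup, with both fingers clear of it: the front finger ends near (118,290) and the cup rim is at (180,375). Descending and gripping.

```bash
python3 -m creep '[[0,0,1,30,0,0,0],[0,0,0,30,0,0,0],[0,0,0,20,0,0,0],[0,0,0,10,0,0,0],[0,0,0,0,0,0,0]]'
python3 - <<'E'
from h import *
togo(472.3,215.5,48)
E
python3 -m creep '[[0.5,0,0,0,0,0,0],[0.5,0,0,0,0,0,0],[0.5,0,0,0,0,0,0],[0.5,0,0,0,0,0,0],[0.5,0,0,0,0,0,0]]' 15
python3 - <<'E'
from h import *
f=grab('scene');save(f['frame'],'s2.png',(120,120,240,240),5)
E
```

```text
time_s: 3.02
ee_pos: [472.0, 215.9, 48.8]
ee_rot: [-180.0, -0.0, 119.1]
force: [-0.1, -0.1, 0.2]
gripper_width: 91.3
t3.02 pos [472.  215.9  48.8] rot [-180.    -0.   119.1] tool shift [-0.5  0.1  0.8] F [-0.1 -0.1  0.2] w 91.3
time_s: 3.65
ee_pos: [472.6, 215.2, 48.9]
ee_rot: [180.0, -0.0, 119.0]
force: [-0.1, -0.3, 0.7]
gripper_width: 46.2
```

View pics/s2.png

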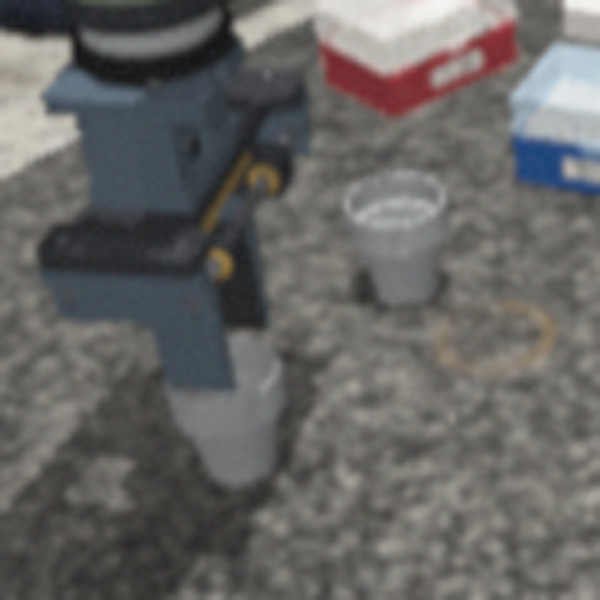

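Width is 46 mm, well under the cup's 60, so this grasp is not right. I'll look closer, projecting where the TCP and the cup should appear.

```bash
python3 - <<'E'
from h import *
s=state();p=s['ee_pos'];print(p,s['gripper_width'])
f=grab('scene');t=grab('top')
a=np.radians(119);ty=np.array([np.sin(a),-np.cos(a),0]);tx=np.array([np.cos(a),np.sin(a),0])
for g,nm,x0,y0,x1,y1,sc in((f,'s3.png',130,150,210,230,7),(t,'t3.png',150,200,250,260,7)):
    b=cv2.resize(g['frame'][y0:y1,x0:x1],None,fx=sc,fy=sc,interpolation=cv2.INTER_CUBIC)
    P=lambda q:tuple(int(v) for v in ((proj(g,q)-[x0,y0]+.5)*sc-.5))
    for sg in(-1,1):
        for k in(-16,16): cv2.circle(b,P(p+sg*ty*s['gripper_width']/2+k*tx),4,(255,0,0),-1)
    for h,R in((65,30),(0,18)):
        cv2.polylines(b,[np.array([P([472.3+R*np.cos(u),215.5+R*np.sin(u),h]) for u in np.linspace(0,6.28,50)])],True,(0,255,0),1)
    save(b,nm)
E
```

```text
[472.53306092 215.23768312  48.87527267] 46.16726077871637
```

View pics/s3.png

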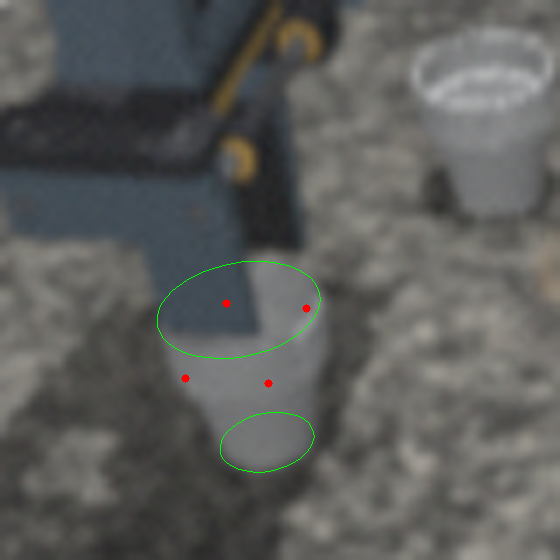

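View pics/t3.png

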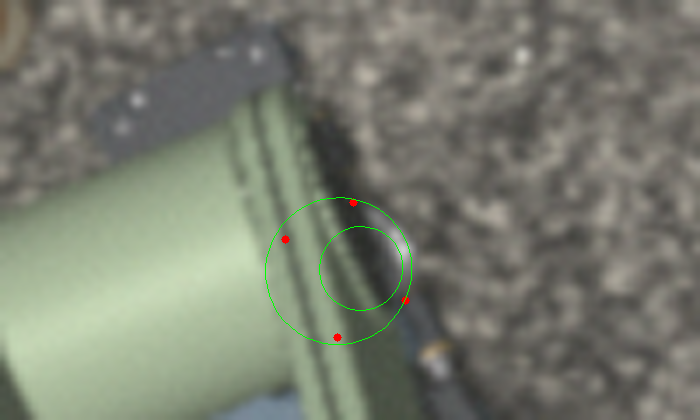

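```bash
python3 - <<'E'
from h import *
f=load('scene')
a=np.radians(119);ty=np.array([np.sin(a),-np.cos(a),0]);tx=np.array([np.cos(a),np.sin(a),0])
for p,w,x0,y0,sc,tag in((np.array([471.2,214.9,138.7]),91.4,120,100,4,'s1'),(np.array([472.5,215.2,48.9]),46.2,130,150,7,'s3')):
  for dz in(0,8,16):
    for o,l in((w/2,'in'),(w/2+13.5,'out')):
      print(tag,dz,l,[(((proj(f,p-ty*o+k*tx+[0,0,dz])-[x0,y0]+.5)*sc).astype(int)).tolist() for k in(-16,16)])
E
```

```text
s1 0 in [[156, 327], [105, 324]]
s1 0 out [[149, 340], [97, 337]]
s1 8 in [[154, 316], [102, 313]]
s1 8 out [[146, 329], [94, 326]]
s1 16 in [[151, 305], [100, 302]]
s1 16 out [[144, 318], [92, 315]]
s3 0 in [[269, 383], [186, 378]]
s3 0 out [[257, 407], [173, 401]]
s3 8 in [[265, 367], [182, 361]]
s3 8 out [[254, 390], [169, 384]]
s3 16 in [[262, 349], [178, 344]]
s3 16 out [[250, 372], [165, 367]]
```

The fingers met the commanded 46 mm with nothing between them. In the picture the fingertips sit about 25–30 mm higher than the reported TCP would put them, at about rim height. I'll reopen and look again to measure that offset.

```bash
python3 -m creep '[[0,0,0,0,0,0,0],[0,0,0,0,0,0,0],[0,0,0,0,0,0,0],[0,0,0,0,0,0,0]]'
python3 - <<'E'
from h import *
f=grab('scene');save(f['frame'],'s4.png',(120,120,220,230),7)
f=grab('top');save(f['frame'],'t4.png',(130,190,260,256),6)
E
```

```text
time_s: 4.3
ee_pos: [472.5, 215.3, 48.8]
ee_rot: [180.0, -0.0, 119.0]
force: [-0.1, 0.1, -0.5]
gripper_width: 82.8
```

View pics/s4.png

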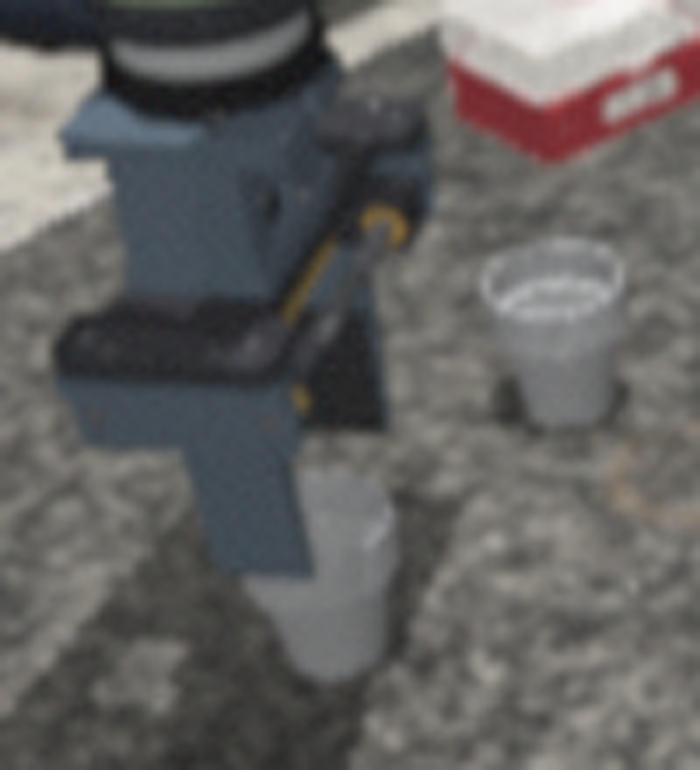

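View pics/t4.png

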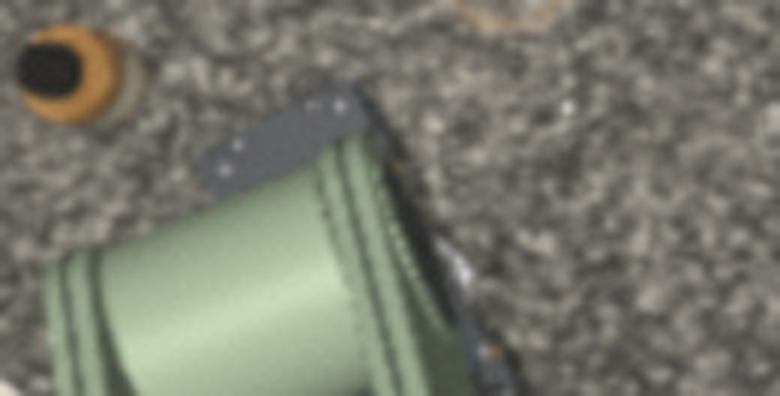

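```bash
python3 - <<'E'
from h import *
from scipy.optimize import least_squares
f=load('scene')
a=np.radians(119);ty=np.array([np.sin(a),-np.cos(a),0]);tx=np.array([np.cos(a),np.sin(a),0])
p=np.array([472.5,215.3,48.8]);w=82.8
ob=[((387,430),(w/2,-16)),((308,578),(-w/2-13.5,-16)),((215,573),(-w/2-13.5,16))]
def r(d): return np.concatenate([(proj(f,p+ty*o[0]+tx*o[1]+d[0]*tx+d[1]*ty+[0,0,d[2]])-(np.array([120,120])+(np.array(u)+.5)/7-.5)) for u,o in ob])
s=least_squares(r,[0,0,0]);print('along tx,ty,z',s.x,s.fun.round(2))
E
```

```text
along tx,ty,z [ 2.74075293 12.60314097 21.44572477] [-0.27 -0.54 -0.41  0.28  0.66  0.22]
```

The tips are visibly above the rim: the rear finger ends at (385,430) in the crop, with bare counter visible below it. I'll step down slowly, checking as I go.

```bash
python3 -m creep '[[0,0,0,5,0,0,0],[0,0,0,5,0,0,0],[0,0,0,2,0,0,0],[0,0,0,0,0,0,0]]'
python3 - <<'E'
from h import *
print(state()['ee_pos'],state()['force'])
f=grab('scene');save(f['frame'],'s5.png',(120,120,220,230),7)
E
```

```text
time_s: 4.9
ee_pos: [472.4, 215.2, 36.5]
ee_rot: [-180.0, -0.0, 119.0]
force: [-0.4, 0.4, 0.6]
gripper_width: 90.9
[472.36581059 215.18676755  36.54160669] [-0.35470441  0.40386401  0.5734511 ]
```

View pics/s5.png

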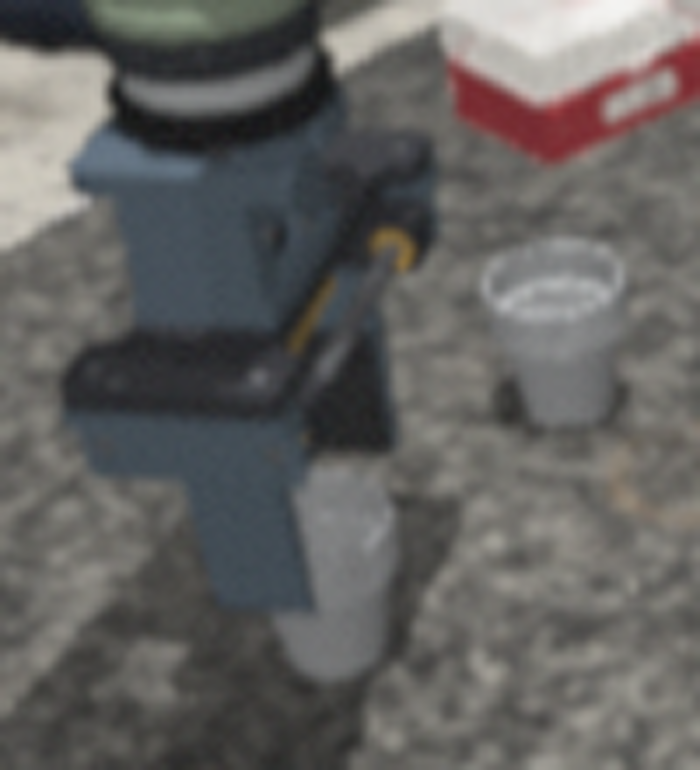

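```bash
python3 - <<'E'
from h import *
from scipy.optimize import least_squares
f=load('scene')
a=np.radians(119);ty=np.array([np.sin(a),-np.cos(a),0]);tx=np.array([np.cos(a),np.sin(a),0])
p=np.array([472.4,215.2,36.5]);w=90.9
ob=[((395,450),(w/2,-16)),((312,608),(-w/2-13.5,-16)),((220,605),(-w/2-13.5,16))]
def r(d): return np.concatenate([(proj(f,p+ty*o[0]+tx*o[1]+d[0]*tx+d[1]*ty+[0,0,d[2]])-(np.array([120,120])+(np.array(u)+.5)/7-.5)) for u,o in ob])
s=least_squares(r,[0,0,0]);print('along tx,ty,z',s.x,s.fun.round(2))
for g in(-6,0,6):
  s=least_squares(lambda d:r([d[0],g,d[1]]),[0,0]);print(g,s.x,s.fun.round(2))
for nm,o in(('rear',45.4),('front',-59)): print(nm,[((proj(f,p+ty*o+tx*k)-[120,120]+.5)*7).astype(int) for k in(-16,16)])
E
```

```text
along tx,ty,z [ 8.24767655 25.72468675 11.68275103] [-0.29 -0.55 -0.46  0.43  0.73  0.08]
-6 [-6.91700449 37.54062371] [ 0.24 -1.22 -0.44  0.78  0.21  0.4 ]
0 [-4.04847    32.64978594] [ 0.14 -1.09 -0.44  0.71  0.31  0.34]
6 [-1.18016134 27.75914359] [ 0.03 -0.96 -0.45  0.64  0.41  0.28]
rear [array([398, 509]), array([320, 505])]
front [array([313, 682]), array([228, 677])]
```

```bash
python3 -m creep '[[0,0,0,4,0,0,0],[0,0,0,4,0,0,0],[0,0,0,2,0,0,0],[0,0,0,0,0,0,0]]'
python3 - <<'E'
from h import *
f=grab('scene');save(f['frame'],'s6.png',(120,120,220,230),7)
E
```

```text
time_s: 5.45
ee_pos: [472.4, 215.2, 26.6]
ee_rot: [-180.0, -0.0, 119.0]
force: [-0.8, -0.2, 0.2]
gripper_width: 91.1
```

View pics/s6.png

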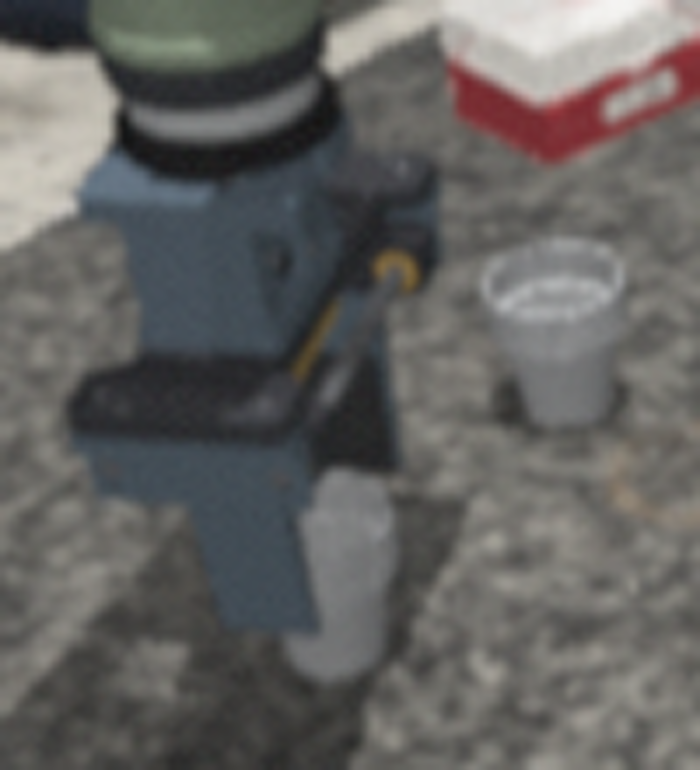

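Front tip is now at (270,630) and the rear tip at (400,470), about level with the rim's back edge. Closing gently to find out.

```bash
python3 -m creep '[[0.45,0,0,0,0,0,0],[0.45,0,0,0,0,0,0],[0.45,0,0,0,0,0,0],[0.45,0,0,0,0,0,0],[0.45,0,0,0,0,0,0]]' 6
python3 - <<'E'
from h import *
f=grab('scene');save(f['frame'],'s7.png',(120,120,220,230),7)
E
```

```text
time_s: 6.12
ee_pos: [472.6, 215.3, 26.9]
ee_rot: [180.0, -0.0, 119.0]
force: [0.7, -0.8, 0.3]
gripper_width: 60.2
```

View pics/s7.png

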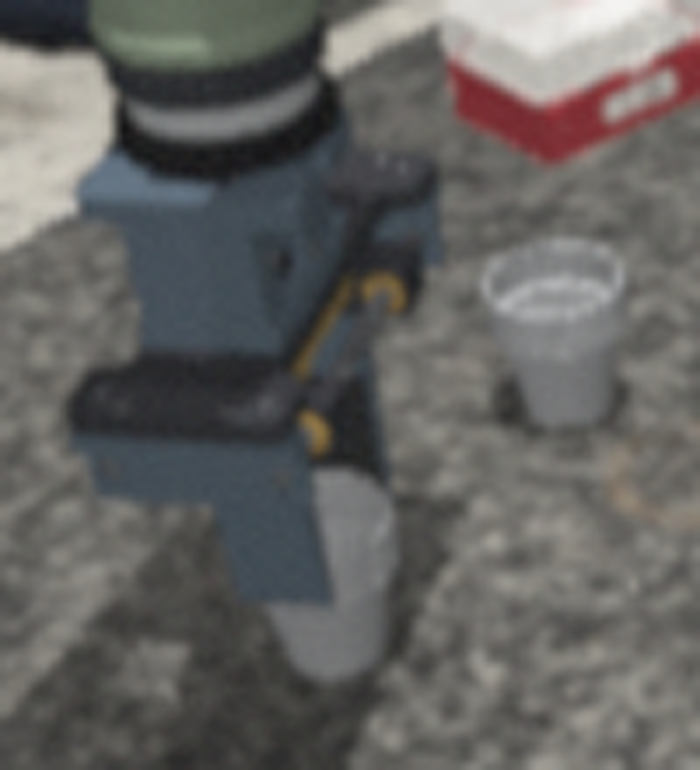

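```bash
python3 - <<'E'
from h import *
from scipy.optimize import least_squares
f=load('scene')
a=np.radians(119);ty=np.array([np.sin(a),-np.cos(a),0]);tx=np.array([np.cos(a),np.sin(a),0])
p=np.array([472.6,215.3,26.9]);w=60.2
ob=[((330,603),(-w/2-13.5,-16)),((240,600),(-w/2-13.5,16))]
def r(d): return np.concatenate([(proj(f,p+ty*o[0]+tx*o[1]+d[0]*tx+d[1]*ty+[0,0,d[2]])-(np.array([120,120])+(np.array(u)+.5)/7-.5)) for u,o in ob])
for g in(-6,0,6):
  s=least_squares(lambda d:r([d[0],g,d[1]]),[0,0]);print(g,s.x,p[2]+s.x[1])
for z in (43,48,55,65): print(z,[((proj(f,[472.3,215.5,0]-ty*h+[0,0,z])-[120,120]+.5)*7).astype(int) for h in (30,)])
E
```

```text
-6 [-7.31960073 38.75736693] 65.65736692891315
0 [-4.35645808 33.68807358] 60.588073578270354
6 [-1.3932925  28.61874173] 55.51874173348365
43 [array([293, 615])]
48 [array([291, 604])]
55 [array([287, 590])]
65 [array([283, 568])]
```

Width 60.2, so it is on the band, but the overlap looks like only 5–9 mm. That makes the real fingertips about 28–33 mm above the reported TCP. I'll regrip 8 mm lower, still above the shoulder.

```bash
python3 -m creep '[[0.15,0,0,0,0,0,0],[0.15,0,0,0,0,0,0],[0.15,0,0,4,0,0,0],[0.15,0,0,4,0,0,0],[0.15,0,0,0,0,0,0]]' 15
python3 -m creep '[[0.5,0,0,0,0,0,0],[0.5,0,0,0,0,0,0],[0.5,0,0,0,0,0,0],[0.5,0,0,0,0,0,0]]' 15
python3 -m creep '[[0.5,0,0,-10,0,0,0],[0.5,0,0,-20,0,0,0],[0.5,0,0,-20,0,0,0],[0.5,0,0,-20,0,0,0],[0.5,0,0,0,0,0,0]]'
python3 - <<'E'
from h import *
f=grab('scene');save(f['frame'],'s8.png',(120,80,230,230),5)
E
```

```text
time_s: 6.8
ee_pos: [472.1, 215.1, 18.3]
ee_rot: [-179.9, -0.0, 119.0]
force: [0.1, 0.2, 0.3]
gripper_width: 77.6
time_s: 7.3
ee_pos: [472.6, 215.3, 18.9]
ee_rot: [180.0, -0.0, 119.0]
force: [-0.4, 0.5, 0.4]
gripper_width: 59.5
time_s: 7.92
ee_pos: [473.7, 215.8, 90.7]
ee_rot: [179.8, 0.0, 119.0]
force: [0.5, -0.8, -0.5]
gripper_width: 59.8
```

View pics/s8.png

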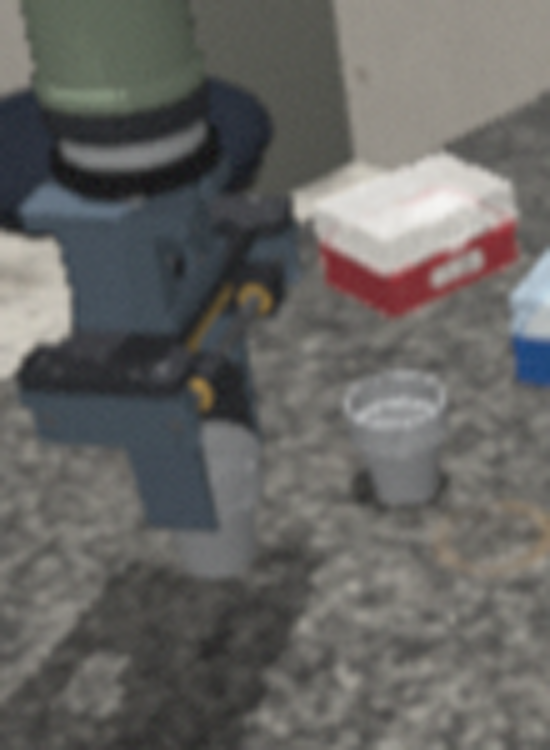

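```bash
python3 - <<'E'
from h import *
f=load('scene')
a=np.radians(119);ty=np.array([np.sin(a),-np.cos(a),0]);tx=np.array([np.cos(a),np.sin(a),0])
c=np.array([473.2,215.6,72])
print('foot ellipse bottom', max([((proj(f,c+[18*np.cos(u),18*np.sin(u),0])-[120,80]+.5)*5).astype(int).tolist() for u in np.linspace(0,6.28,60)],key=lambda q:q[1]))
for t in(38,43,48,53): print(t,[((proj(f,c-ty*o+k*tx+[0,0,t])-[120,80]+.5)*5).astype(int).tolist() for o in(30,38,43.5) for k in(-16,16)])
E
```

```text
foot ellipse bottom [207, 580]
38 [[218, 535], [156, 532], [213, 545], [151, 541], [209, 552], [147, 548]]
43 [[217, 527], [154, 524], [211, 537], [149, 533], [208, 543], [145, 540]]
48 [[215, 519], [153, 515], [209, 529], [147, 525], [206, 535], [143, 531]]
53 [[213, 511], [151, 507], [208, 520], [145, 517], [204, 527], [141, 523]]
```

The cup is held squarely with the fingertips about 50 mm above its foot, clear of the shoulder. The working relation is reported z = foot z + 18.9. Now raising it and moving over the seat.

```bash
python3 -m creep '[[0.5,0,0,-25,0,0,0],[0.5,0,0,-30,0,0,0],[0.5,0,0,0,0,0,0]]'
python3 - <<'E'
from h import *
togo(536,-74,146)
E
```

```text
time_s: 8.35
ee_pos: [473.5, 215.7, 144.8]
ee_rot: [179.8, 0.0, 119.0]
force: [1.1, -0.1, -1.2]
gripper_width: 59.9
t8.35 pos [473.5 215.7 144.8] rot [179.8   0.  119. ] tool shift [-283.7  -85.8   -1.4] F [ 1.1 -0.1 -1.2] w 59.9
```

```bash
python3 -m creep '[[0.5,-15,-5,0,0,0,0],[0.5,-35,-10.5,0,0,0,0],[0.5,-45,-13.5,0,0,0,0],[0.5,-45,-13.5,0,0,0,0],[0.5,-45,-13.5,0,0,0,0]]'
python3 -m creep '[[0.5,-45,-13.5,0,0,0,0],[0.5,-35,-10.5,0,0,0,0],[0.5,-15,-5,0,0,0,0],[0.5,-4,-1,0,0,0,0],[0.5,0,0,0,0,0,0]]'
python3 -m creep '[[0.5,0,0,0,0,0,0],[0.5,0,0,0,0,0,0]]'
python3 - <<'E'
from h import *
togo(536,-74,146)
f=grab('scene');save(f['frame'],'s9.png',(210,150,310,260),6)
f=grab('top');save(f['frame'],'t9.png',(270,185,340,250),8)
E
```

```text
time_s: 8.98
ee_pos: [512.0, 23.8, 142.0]
ee_rot: [-179.8, -0.1, 119.0]
force: [0.5, 0.2, -0.8]
gripper_width: 59.9
time_s: 9.6
ee_pos: [534.5, -74.3, 143.3]
ee_rot: [-180.0, -0.1, 119.0]
force: [0.5, 0.0, -0.9]
gripper_width: 59.8
time_s: 9.85
ee_pos: [534.9, -74.0, 143.9]
ee_rot: [180.0, -0.0, 119.1]
force: [-0.2, -0.5, -0.9]
gripper_width: 59.8
t9.85 pos [534.9 -74.  143.9] rot [180.   -0.  119.1] tool shift [-0.6  0.9 -2.1] F [-0.2 -0.5 -0.9] w 59.8
```

View pics/s9.png

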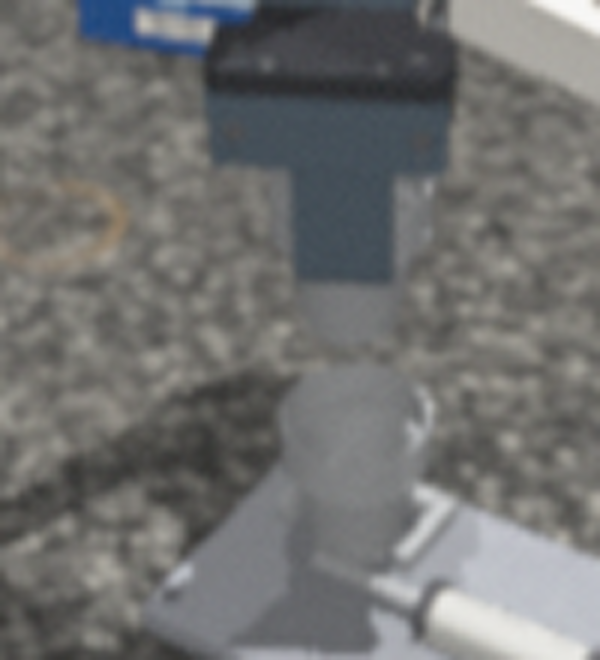

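View pics/t9.png

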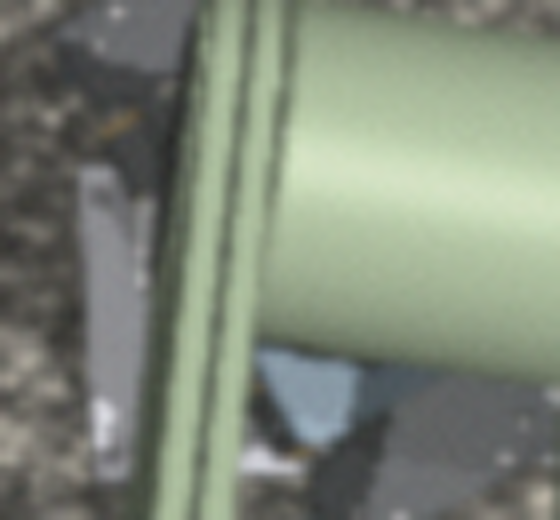

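```bash
python3 - <<'E'
from h import *
f=load('scene')
P=lambda q:((proj(f,q)-[210,150]+.5)*6).round(1)
for nm,c in(('axis',(535.8,-74)),('x+5',(540.8,-74)),('y+5',(535.8,-69))):
    print(nm,'seat rim77',P([*c,77]),'seated foot12',P([*c,12]),'held foot125',P([*c,125]),'held band179',P([*c,179]))
E
```

```text
axis seat rim77 [353.8 414.2] seated foot12 [354.3 535.5] held foot125 [353.4 317.6] held band179 [352.9 200.9]
x+5 seat rim77 [361.1 407.3] seated foot12 [361.3 528.5] held foot125 [360.9 310.8] held band179 [360.7 194.3]
y+5 seat rim77 [343.2 409.4] seated foot12 [344.2 530.6] held foot125 [342.5 312.9] held band179 [341.5 196.4]
```

The held cup is centred at x≈351 and the seated rim at x≈358 in the crop, about 2 mm apart. I'll correct slightly and lower it.

```bash
python3 - <<'E'
from h import *
togo(536,-75.5,54)
E
python3 -m creep '[[0.5,-1.5,0.5,0,0,0,0],[0.5,0,0,20,0,0,0],[0.5,0,0,25,0,0,0],[0.5,0,0,20,0,0,0],[0.5,0,0,10,0,0,0]]'
python3 -m creep '[[0.5,0,0,5,0,0,0],[0.5,0,0,3,0,0,0],[0.5,0,0,2,0,0,0],[0.5,0,0,0,0,0,0]]'
python3 - <<'E'
from h import *
togo(536,-75.5,54)
f=grab('scene');save(f['frame'],'s10.png',(210,150,310,260),6)
E
```

```text
t9.95 pos [534.9 -74.2 143.9] rot [180.   -0.  119.1] tool shift [-1.6  0.3 89.9] F [-0.4 -0.4 -0.9] w 59.6
time_s: 10.58
ee_pos: [535.7, -75.8, 67.8]
ee_rot: [-179.9, -0.1, 119.0]
force: [-0.3, -0.1, -1.1]
gripper_width: 60.1
time_s: 11.08
ee_pos: [536.3, -75.9, 59.1]
ee_rot: [180.0, 0.0, 119.0]
force: [0.4, 0.4, -0.1]
gripper_width: 59.7
t11.07 pos [536.3 -75.9  59.1] rot [180.   0. 119.] tool shift [ 0.5 -0.1  5.1] F [ 0.4  0.4 -0.1] w 59.7
```

View pics/s10.png

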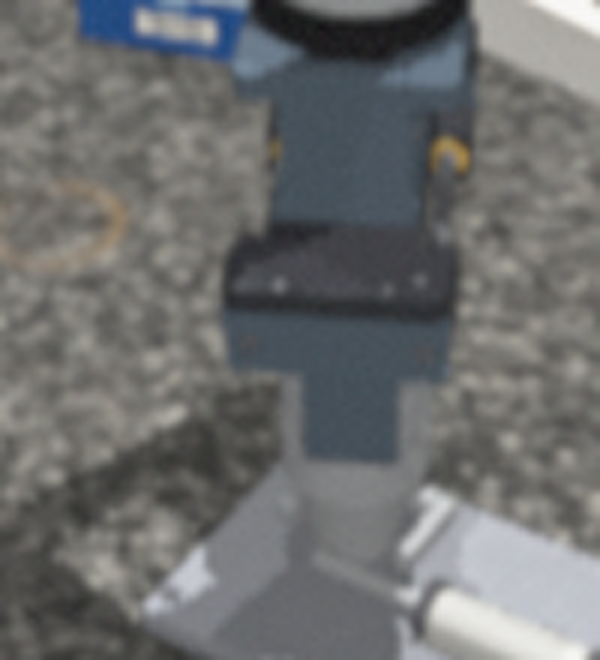

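```bash
python3 -m creep '[[0.5,0,0,2,0,0,0],[0.5,0,0,2,0,0,0],[0.5,0,0,1,0,0,0],[0.5,0,0,0,0,0,0]]'
python3 -m creep '[[0.5,0,0,1,0,0,0],[0.5,0,0,0,0,0,0]]'
```

```text
time_s: 11.62
ee_pos: [536.1, -75.8, 53.7]
ee_rot: [-180.0, -0.0, 119.0]
force: [0.2, -0.2, -1.9]
gripper_width: 59.8
time_s: 11.88
ee_pos: [536.2, -75.9, 52.9]
ee_rot: [180.0, 0.0, 119.0]
force: [0.6, 0.4, 0.2]
gripper_width: 59.6
```

```bash
python3 -m creep '[[0.2,0,0,0,0,0,0],[0.1,0,0,0,0,0,0],[0,0,0,0,0,0,0],[0,0,0,0,0,0,0],[0,0,0,0,0,0,0]]'
python3 -m creep '[[0,0,0,-15,0,0,0],[0,0,0,-35,0,0,0],[0,0,0,-35,0,0,0],[0,0,0,-15,0,0,0],[0,0,0,0,0,0,0]]'
python3 - <<'E'
from h import *
togo(647.4,257,150)
f=grab('scene');save(f['frame'],'s11.png',(210,150,310,260),6)
E
```

```text
time_s: 12.5
ee_pos: [536.2, -75.9, 52.8]
ee_rot: [180.0, -0.0, 119.0]
force: [0.0, -0.0, 0.1]
gripper_width: 90.9
time_s: 13.12
ee_pos: [536.7, -76.0, 153.9]
ee_rot: [179.9, 0.1, 119.0]
force: [-0.4, 0.2, -0.9]
gripper_width: 91.0
t13.12 pos [536.7 -76.  153.9] rot [1.799e+02 1.000e-01 1.190e+02] tool shift [237.6 258.2   4. ] F [-0.4  0.2 -0.9] w 91.0
```

View pics/s11.png

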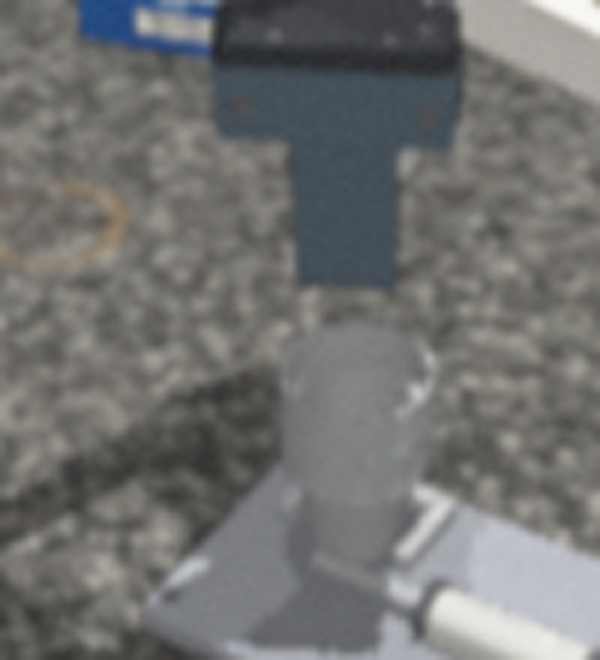

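The first cup is nested and upright: the rim centre rose from row 414 to about 373 in the crop, which is about 22 mm. Now to the far cup.

```bash
python3 -m creep '[[0,15,16,0,0,0,0],[0,30,33,0,0,0,0],[0,34,37,0,0,0,0],[0,34,37,0,0,0,0],[0,34,37,0,0,0,0]]'
python3 -m creep '[[0,34,37,0,0,0,0],[0,30,33,0,0,0,0],[0,18,20,0,0,0,0],[0,8,8,10,0,0,0],[0,0,0,10,0,0,0]]'
python3 -m creep '[[0,0,0,0,0,0,0],[0,0,0,0,0,0,0]]'
python3 - <<'E'
from h import *
togo(647.4,257,19)
f=grab('scene');save(f['frame'],'s12.png',(130,80,230,200),5)
E
```

```text
time_s: 13.8
ee_pos: [604.2, 131.6, 150.7]
ee_rot: [-179.8, -0.1, 119.0]
force: [0.0, -0.0, -0.0]
gripper_width: 91.6
time_s: 14.42
ee_pos: [646.0, 256.2, 130.5]
ee_rot: [-179.8, -0.0, 119.0]
force: [0.2, 0.2, 0.3]
gripper_width: 91.3
time_s: 14.68
ee_pos: [646.8, 255.3, 133.0]
ee_rot: [-180.0, 0.0, 118.9]
force: [0.0, -0.3, 1.4]
gripper_width: 91.3
t14.68 pos [646.8 255.3 133. ] rot [-180.     0.   118.9] tool shift [  1.2   1.3 114. ] F [ 0.  -0.3  1.4] w 91.3
```

View pics/s12.png

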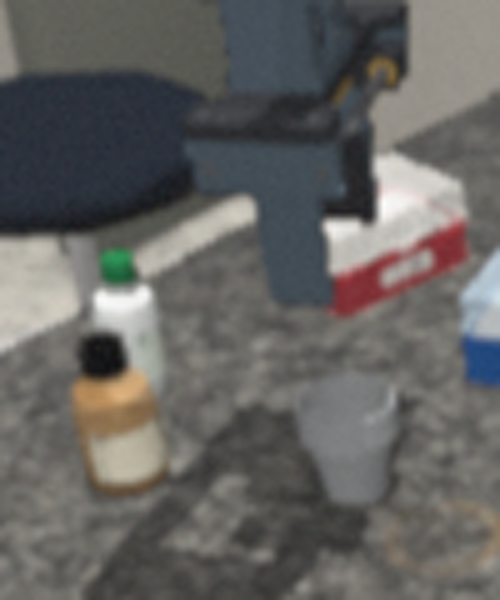

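The gripper is over the far cup and the bottle is well clear to the left. Descending and gripping at reported z = 19.

```bash
python3 -m creep '[[0,1,1,20,0,0,0],[0,0,0,30,0,0,0],[0,0,0,30,0,0,0],[0,0,0,15,0,0,0],[0,0,0,10,0,0,0]]'
python3 -m creep '[[0,0,0,5,0,0,0],[0,0,0,4,0,0,0],[0,0,0,0,0,0,0]]'
python3 - <<'E'
from h import *
togo(647.4,257,19)
f=grab('scene');save(f['frame'],'s13.png',(130,80,230,200),5)
E
```

```text
time_s: 15.35
ee_pos: [647.6, 257.7, 27.9]
ee_rot: [180.0, 0.0, 119.0]
force: [1.2, 0.1, 0.8]
gripper_width: 91.3
time_s: 15.72
ee_pos: [647.5, 257.9, 19.2]
ee_rot: [180.0, -0.0, 119.0]
force: [-0.6, 0.3, 0.1]
gripper_width: 91.3
t15.72 pos [647.5 257.9  19.2] rot [180.  -0. 119.] tool shift [-0.8 -0.5  0.2] F [-0.6  0.3  0.1] w 91.3
```

View pics/s13.png

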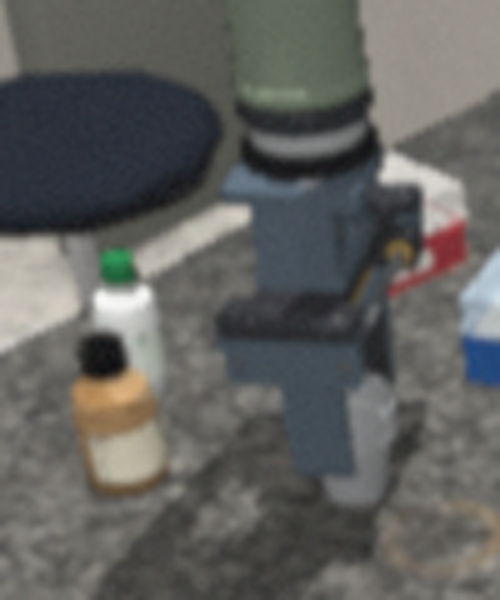

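```bash
python3 -m creep '[[0.5,-0.8,-0.5,0,0,0,0],[0.5,0,0,0,0,0,0],[0.5,0,0,0,0,0,0],[0.5,0,0,0,0,0,0],[0.5,0,0,0,0,0,0]]' 15
python3 -m creep '[[0.5,0,0,-10,0,0,0],[0.5,0,0,-30,0,0,0],[0.5,0,0,-40,0,0,0],[0.5,0,0,-40,0,0,0],[0.5,0,0,-20,0,0,0]]'
python3 -m creep '[[0.5,0,0,0,0,0,0]]'
python3 - <<'E'
from h import *
togo(536.2,-75.9,160)
f=grab('scene');save(f['frame'],'s14.png',(130,60,230,200),4)
E
```

```text
time_s: 16.4
ee_pos: [647.4, 257.0, 19.0]
ee_rot: [180.0, 0.0, 119.0]
force: [0.1, -0.3, 1.0]
gripper_width: 58.4
time_s: 17.02
ee_pos: [648.2, 257.3, 162.5]
ee_rot: [179.7, 0.0, 119.0]
force: [0.5, -0.3, -0.8]
gripper_width: 58.4
time_s: 17.15
ee_pos: [648.3, 257.3, 161.4]
ee_rot: [179.7, 0.0, 119.0]
force: [-1.3, -0.4, -1.6]
gripper_width: 58.3
t17.15 pos [648.3 257.3 161.4] rot [179.7   0.  119. ] tool shift [-237.1 -259.6    0.4] F [-1.3 -0.4 -1.6] w 58.3
```

View pics/s14.png

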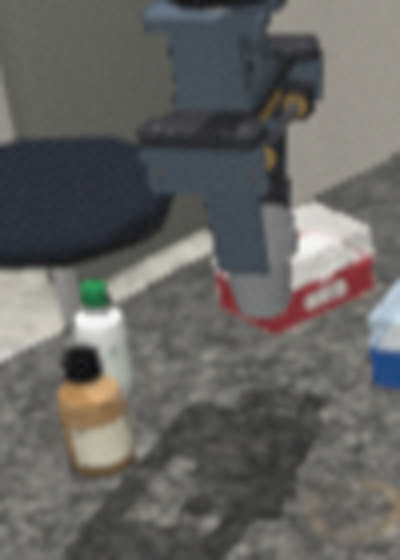

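The cup is up. The width reads 58.4 rather than about 60, so I'll check it head-on above the stack before nesting.

```bash
python3 -m creep '[[0.5,-15,-16,0,0,0,0],[0.5,-30,-33,0,0,0,0],[0.5,-34,-37,0,0,0,0],[0.5,-34,-37,0,0,0,0],[0.5,-34,-37,0,0,0,0]]'
python3 -m creep '[[0.5,-34,-37,0,0,0,0],[0.5,-30,-33,0,0,0,0],[0.5,-18,-20,0,0,0,0],[0.5,-8,-9,0,0,0,0],[0.5,0,0,0,0,0,0]]'
python3 -m creep '[[0.5,0,0,0,0,0,0],[0.5,0,0,0,0,0,0]]'
python3 - <<'E'
from h import *
togo(536.2,-75.9,160)
f=grab('scene');save(f['frame'],'s15.png',(210,130,310,260),6)
E
```

```text
time_s: 17.82
ee_pos: [576.8, 49.2, 157.1]
ee_rot: [-179.8, -0.1, 119.0]
force: [1.0, -0.2, -1.2]
gripper_width: 58.2
time_s: 18.45
ee_pos: [535.2, -76.0, 158.1]
ee_rot: [-180.0, -0.1, 118.9]
force: [0.2, -0.0, -1.2]
gripper_width: 58.2
time_s: 18.7
ee_pos: [535.9, -75.0, 158.7]
ee_rot: [180.0, -0.0, 119.1]
force: [-0.2, -0.8, -0.4]
gripper_width: 58.5
t18.70 pos [535.9 -75.  158.7] rot [180.   -0.  119.1] tool shift [-0.9 -0.2 -1.3] F [-0.2 -0.8 -0.4] w 58.5
```

View pics/s15.png

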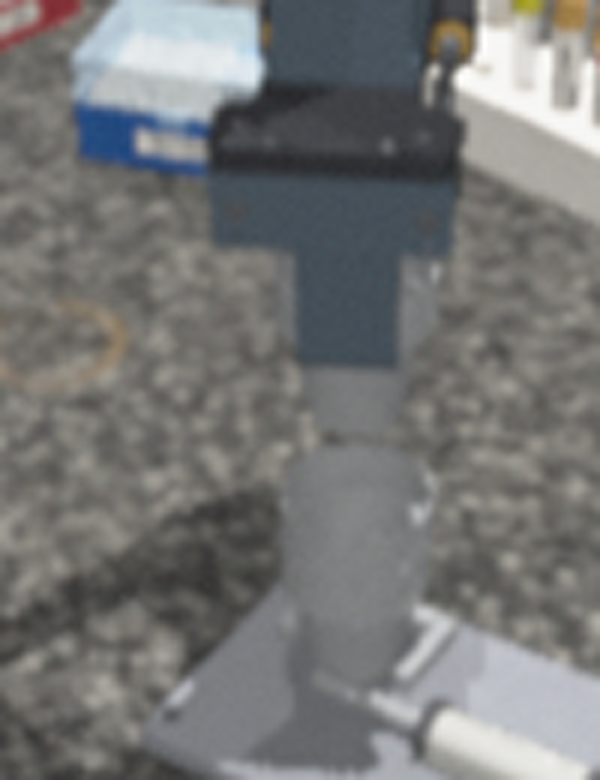

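The held cup is centred at x≈357 and the stack at x≈359, both upright and aligned. Lowering.

```bash
python3 -m creep '[[0.5,0,0,15,0,0,0],[0.5,0,0,25,0,0,0],[0.5,0,0,20,0,0,0],[0.5,0,0,9,0,0,0],[0.5,0,0,5,0,0,0]]'
python3 -m creep '[[0.5,0,0,2,0,0,0],[0.5,0,0,2,0,0,0],[0.5,0,0,2,0,0,0],[0.5,0,0,2,0,0,0],[0.5,0,0,0,0,0,0]]'
python3 - <<'E'
from h import *
togo(536.2,-75.9,75)
f=grab('scene');save(f['frame'],'s16.png',(210,150,310,260),6)
E
```

```text
time_s: 19.38
ee_pos: [535.5, -75.8, 84.2]
ee_rot: [-180.0, -0.0, 119.0]
force: [0.4, 0.9, -0.8]
gripper_width: 58.3
time_s: 20.0
ee_pos: [535.5, -75.9, 76.8]
ee_rot: [-180.0, -0.0, 119.0]
force: [0.4, 0.8, -1.1]
gripper_width: 58.5
t20.00 pos [535.5 -75.9  76.8] rot [-180.   -0.  119.] tool shift [-0.3  0.6  1.8] F [ 0.4  0.8 -1.1] w 58.5
```

View pics/s16.png

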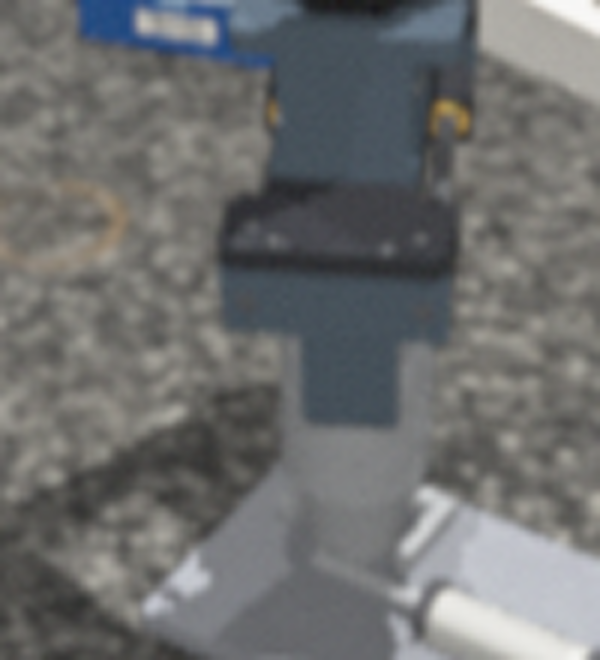

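```bash
python3 -m creep '[[0.5,0,0,1,0,0,0],[0.5,0,0,1,0,0,0],[0.5,0,0,0,0,0,0]]'
python3 -m creep '[[0.3,0,0,0,0,0,0],[0.15,0,0,0,0,0,0],[0,0,0,0,0,0,0],[0,0,0,0,0,0,0],[0,0,0,0,0,0,0]]'
python3 -m creep '[[0,0,0,-15,0,0,0],[0,0,0,-35,0,0,0],[0,0,0,-35,0,0,0],[0,0,0,-10,0,0,0],[0,0,0,0,0,0,0]]'
python3 - <<'E'
from h import *
f=grab('scene');save(f['frame'],'s17.png',(210,130,310,260),6)
E
```

```text
time_s: 20.42
ee_pos: [535.7, -76.0, 75.0]
ee_rot: [180.0, 0.0, 119.0]
force: [-0.1, 0.3, 0.8]
gripper_width: 58.6
time_s: 21.05
ee_pos: [535.6, -76.0, 74.8]
ee_rot: [180.0, -0.0, 119.0]
force: [0.7, 0.3, -0.7]
gripper_width: 91.0
time_s: 21.68
ee_pos: [535.8, -76.0, 170.4]
ee_rot: [179.9, 0.0, 119.0]
force: [-0.4, 0.7, -0.9]
gripper_width: 91.1
```

View pics/s17.png

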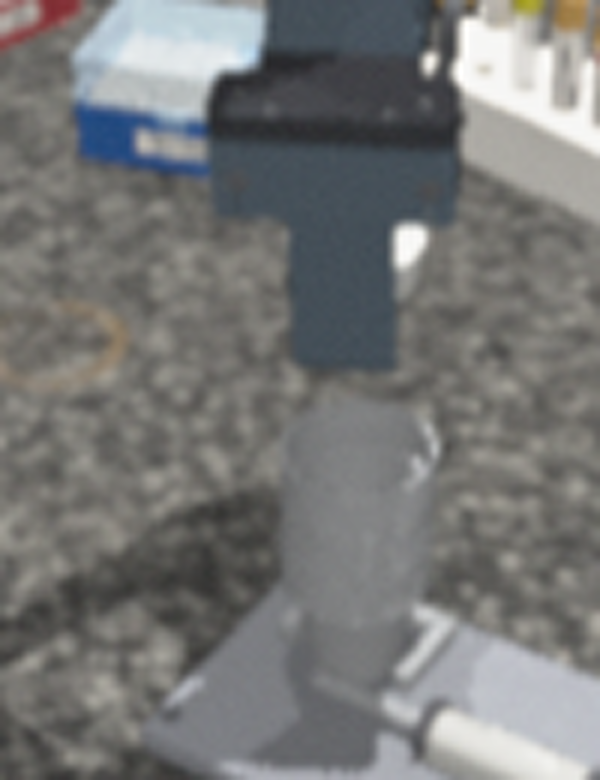

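All three cups are nested in one straight stack: the rim centre is up at about row 450 in the crop and the sides are straight and vertical. Next I'll back off toward -y and turn to yaw 182.8 for the handle.

```bash
python3 -m creep '[[0.3,-20,12,0,0,0,0],[0.3,-40,24,0,0,0,0],[0.3,-30,18,0,0,0,0],[0.3,0,0,0,0,0,-10.6],[0.3,0,0,0,0,0,-10.6]]'
python3 -m creep '[[0.3,0,0,0,0,0,-10.6],[0.3,0,0,0,0,0,-10.6],[0.3,0,0,0,0,0,-10.6],[0.3,0,0,0,0,0,-10.6],[0.3,0,0,0,0,0,0]]'
python3 - <<'E'
from h import *
togo(515.6,-234.8,110,182.8)
f=grab('scene');save(f['frame'],'s18.png',(180,100,400,320),3)
E
```

```text
time_s: 22.35
ee_pos: [625.8, -128.6, 167.2]
ee_rot: [-179.9, -0.2, 140.5]
force: [-0.2, -1.2, 0.5]
gripper_width: 63.7
time_s: 22.98
ee_pos: [625.6, -128.3, 168.0]
ee_rot: [179.9, -0.2, -177.5]
force: [-0.4, -0.1, -0.2]
gripper_width: 64.4
t22.98 pos [ 625.6 -128.3  168. ] rot [ 179.9   -0.2 -177.5] tool shift [ 114.4 -101.7   58.2] F [-0.4 -0.1 -0.2] w 64.4
turn about tool z -0.3232583222811627
```

View pics/s18.png

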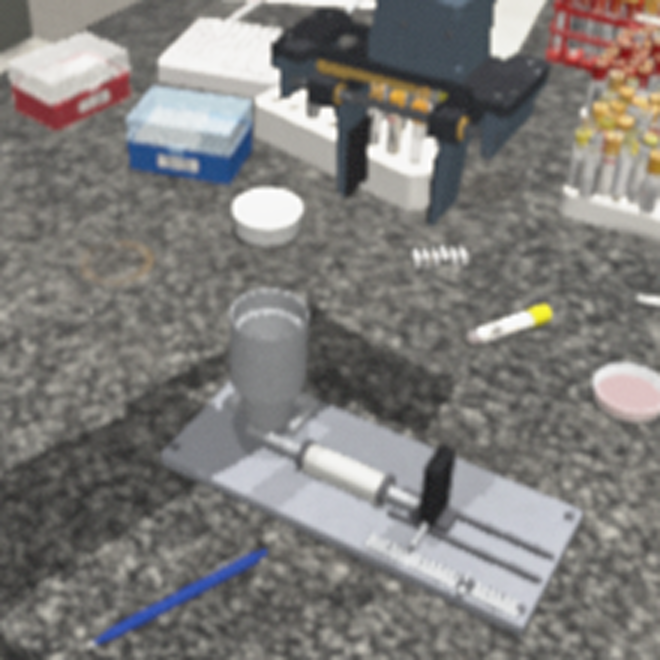

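The stack is straight and the jar and dish are untouched. I drifted to x = 626 by a sign slip, at a safe height with nothing near. Moving over the handle.

```bash
python3 -m creep '[[0.3,15,-14,0,0,0,-0.3],[0.3,35,-31,0,0,0,0],[0.3,35,-31,0,0,0,0],[0.3,21,-18,10,0,0,0],[0.3,8,-7,15,0,0,0]]'
python3 -m creep '[[0.3,0,0,20,0,0,0],[0.3,0,0,10,0,0,0],[0.3,0,0,0,0,0,0],[0.3,0,0,0,0,0,0]]'
python3 - <<'E'
from h import *
togo(515.6,-234.8,17,182.8)
f=grab('scene');save(f['frame'],'s19.png',(230,170,370,310),5)
f=grab('top');save(f['frame'],'t19.png',(280,180,400,260),6)
E
```

```text
time_s: 23.65
ee_pos: [516.0, -236.6, 144.8]
ee_rot: [-180.0, 0.0, -177.3]
force: [0.2, -0.2, 0.0]
gripper_width: 63.8
time_s: 24.15
ee_pos: [518.3, -235.0, 115.3]
ee_rot: [-180.0, 0.1, -177.1]
force: [-0.3, 0.6, 0.1]
gripper_width: 64.0
t24.15 pos [ 518.3 -235.   115.3] rot [-1.800e+02  1.000e-01 -1.771e+02] tool shift [ 2.8  0.4 98.3] F [-0.3  0.6  0.1] w 64.0
turn about tool z 0.12392357866303882
```

View pics/s19.png

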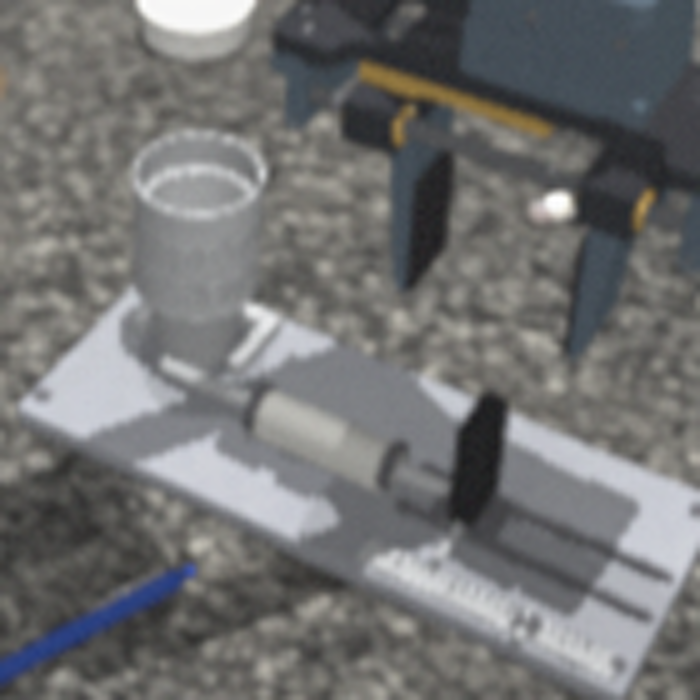

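View pics/t19.png

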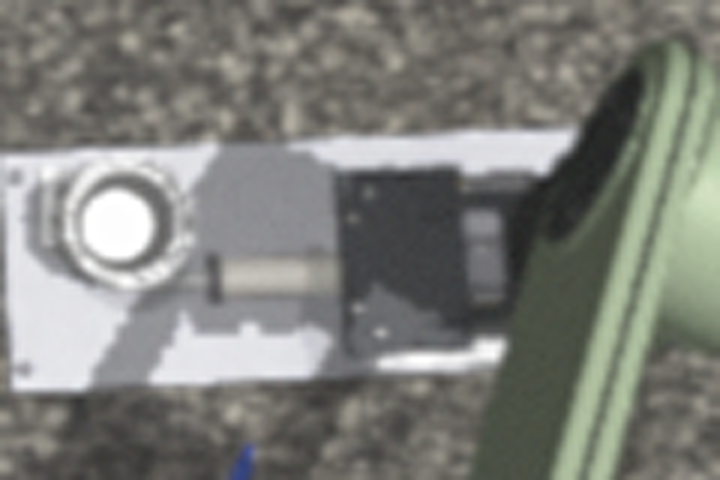

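```bash
python3 - <<'E'
from h import *
from scipy.optimize import least_squares
f=load('scene')
a=np.radians(182.9);ty=np.array([np.sin(a),-np.cos(a),0]);tx=np.array([np.cos(a),np.sin(a),0])
p=np.array([518.3,-235,115.3]);w=64.0
ob=[((410,289),(w/2,16)),((448,252),(w/2,-16)),((571,352),(-w/2,16))]
def r(d): return np.concatenate([(proj(f,p+ty*o[0]+tx*o[1]+d)-(np.array([230,170])+(np.array(u)+.5)/5-.5)) for u,o in ob])
s=least_squares(r,[0,0,0]);print('offset world',s.x,s.fun.round(2))
for xy in [(0,0)]:
  s=least_squares(lambda d:r([xy[0],xy[1],d[0]]),[0]);print(s.x,s.fun.round(2))
h=np.array([515.6,-234.8,78]);print(((proj(f,h)-[230,170]+.5)*5))
E
```

```text
offset world [-18.90628731 -10.15596665  45.25563681] [ 0.46  0.68  0.12 -1.2  -0.55  0.47]
[25.95441345] [ 0.05  0.61 -0.55 -0.93 -2.2  -0.09]
[483.69543361 413.77556644]
```

```bash
python3 -m creep '[[0.3,1,0.4,20,0,0,0],[0.3,0,0,30,0,0,0],[0.3,0,0,20,0,0,0],[0.3,0,0,15,0,0,0],[0.3,0,0,0,0,0,0]]'
python3 - <<'E'
from h import *
togo(517,-234.8,17,182.8)
f=grab('scene');save(f['frame'],'s20.png',(260,190,380,310),6)
E
```

```text
time_s: 24.88
ee_pos: [516.3, -234.4, 29.2]
ee_rot: [180.0, -0.1, -177.1]
force: [-0.1, 0.4, 0.7]
gripper_width: 63.7
t24.88 pos [ 516.3 -234.4   29.2] rot [ 1.800e+02 -1.000e-01 -1.771e+02] tool shift [-0.7 -0.4 12.2] F [-0.1  0.4  0.7] w 63.7
turn about tool z 0.10616358117954405
```

View pics/s20.png

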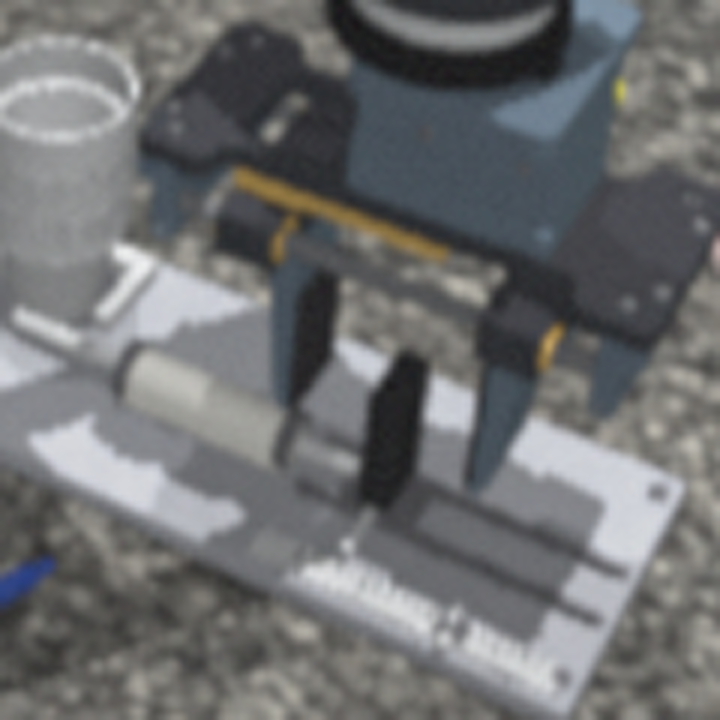

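The handle at (395,430) stands between the open fingers. Lowering 10 mm and closing at 30 N.

```bash
python3 -m creep '[[0.3,0,0,5,0,0,0],[0.3,0,0,5,0,0,0],[0.3,0,0,0,0,0,0]]'
python3 -m creep '[[1,0,0,0,0,0,0],[1,0,0,0,0,0,0],[1,0,0,0,0,0,0],[1,0,0,0,0,0,0],[1,0,0,0,0,0,0]]' 30
python3 -m creep '[[1,0,0,0,0,0,0],[1,0,0,0,0,0,0]]'
python3 - <<'E'
from h import *
togo(517,-234.8,17,182.8)
f=grab('scene');save(f['frame'],'s21.png',(260,190,380,310),6)
E
```

```text
time_s: 25.3
ee_pos: [516.4, -234.6, 19.6]
ee_rot: [180.0, -0.0, -177.1]
force: [-0.7, 1.1, -0.2]
gripper_width: 63.9
time_s: 25.92
ee_pos: [516.7, -234.7, 19.8]
ee_rot: [180.0, 0.0, -177.1]
force: [0.1, 0.2, 0.3]
gripper_width: 16.8
time_s: 26.18
ee_pos: [516.6, -234.2, 19.8]
ee_rot: [180.0, -0.0, -177.1]
force: [0.8, 3.4, 0.8]
gripper_width: 13.8
t26.18 pos [ 516.6 -234.2   19.8] rot [ 180.    -0.  -177.1] tool shift [-0.4 -0.6  2.8] F [0.8 3.4 0.8] w 13.8
turn about tool z 0.12127219930403044
```

View pics/s21.png

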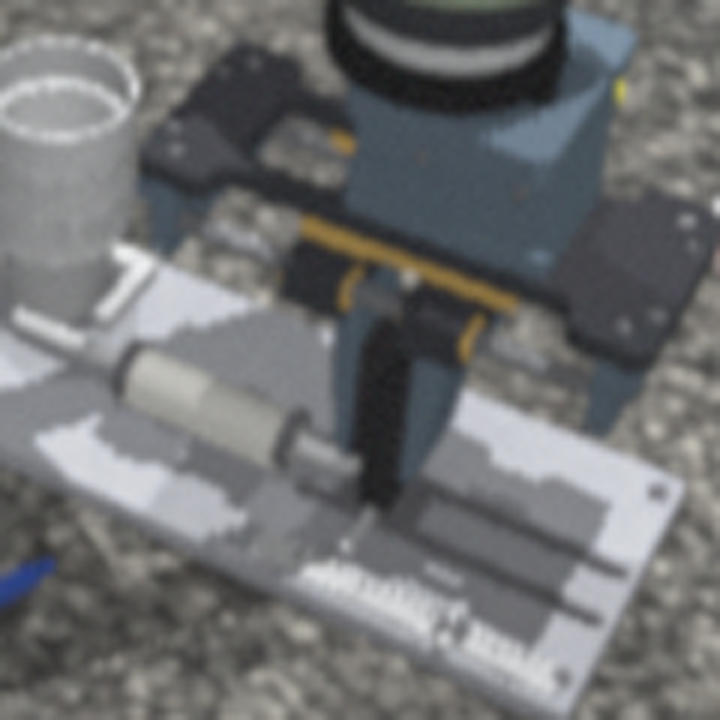

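The handle is held at width 13.8. The pointer tip is at about (350,540) and the rider at (448,630). Pulling most of the estimated 41–44 mm.

```bash
python3 -m creep '[[1,0,-4,0,0,0,0],[1,0,-8,0,0,0,0],[1,0,-8,0,0,0,0],[1,0,-8,0,0,0,0],[1,0,-8,0,0,0,0]]' 40
python3 -m creep '[[1,0,-2,0,0,0,0],[1,0,0,0,0,0,0],[1,0,0,0,0,0,0]]'
python3 - <<'E'
from h import *
togo(517,-234.8,17,182.8)
f=grab('scene');save(f['frame'],'s22.png',(290,240,370,310),9)
f=grab('top');save(f['frame'],'t22.png',(320,190,400,256),9)
E
```

```text
time_s: 26.85
ee_pos: [518.5, -269.6, 19.9]
ee_rot: [179.9, -0.0, -177.1]
force: [1.0, 8.5, 2.7]
gripper_width: 13.8
time_s: 27.22
ee_pos: [518.6, -271.5, 19.8]
ee_rot: [179.9, -0.0, -177.1]
force: [2.3, 7.4, 2.5]
gripper_width: 13.5
t27.23 pos [ 518.6 -271.5   19.8] rot [ 179.9   -0.  -177.1] tool shift [-0.3 36.7  2.9] F [2.3 7.4 2.5] w 13.5
turn about tool z 0.08172506402047475
```

View pics/s22.png

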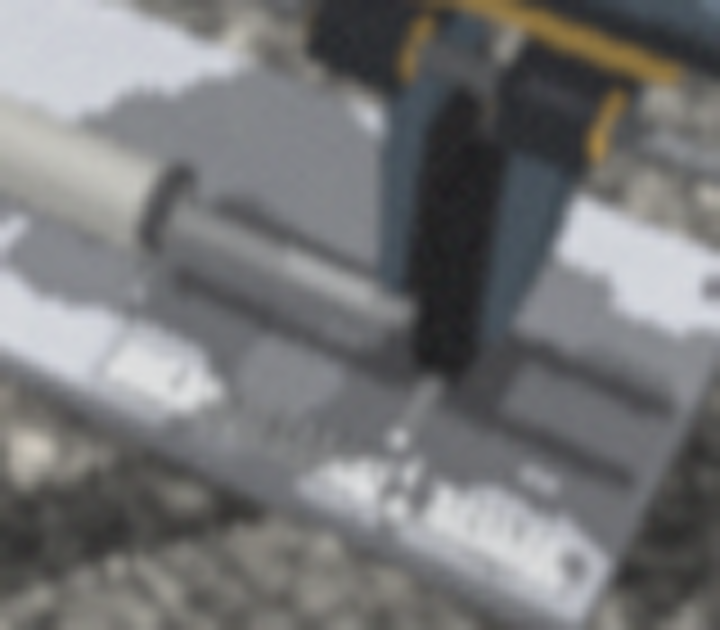

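View pics/t22.png

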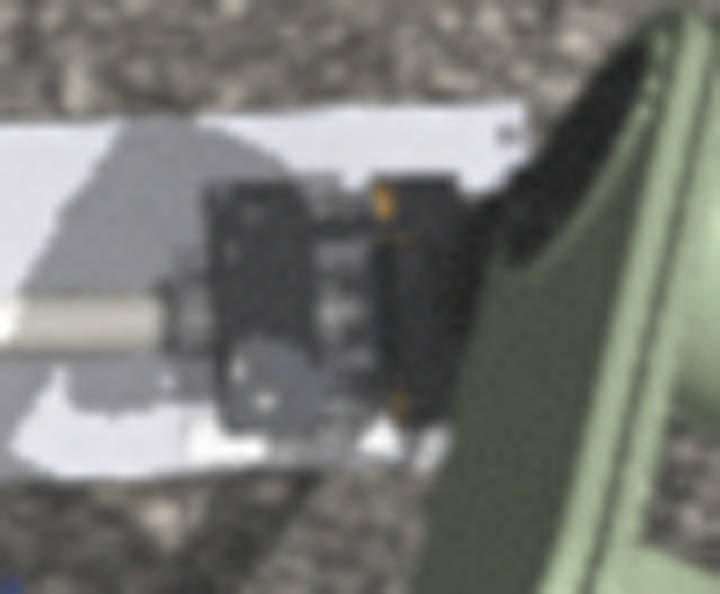

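```bash
python3 - <<'E'
from h import *
f=load('scene')
i=f['frame'][275:310,318:358].astype(float);i=np.clip((i-40)*1.5,0,255).astype(np.uint8)
save(i,'s22b.png',s=18)
E
```

```text
(no output)
```

View pics/s22b.png

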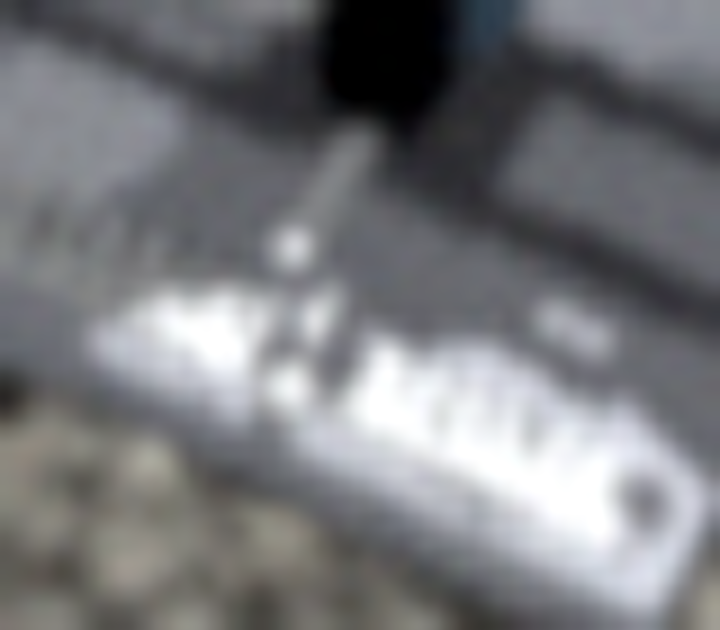

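```bash
python3 - <<'E'
from h import *
f=load('scene');yw=np.radians(2.8);C=np.array([520.7,-174.5])
def st(u,v,z):
    q=ray(f,318+(u+.5)/18-.5,275+(v+.5)/18-.5,z)[:2]-C
    return np.round([np.cos(yw)*q[0]+np.sin(yw)*q[1],-np.sin(yw)*q[0]+np.cos(yw)*q[1]],1)
for n,p,z in(('tip',(290,250),21),('ptr base',(365,140),21),('ridge top',(320,305),23),('ridge bot',(288,390),23),('ridge mid',(305,348),23),('rider L dark',(280,345),20),('rider R dark',(342,372),20),('hole',(642,497),12)): print(n,st(*p,z))
def w(sx,sy,z):
    R=np.array([[np.cos(yw),-np.sin(yw)],[np.sin(yw),np.cos(yw)]]);q=C+R@[sx,sy];return ((proj(f,[*q,z])-[318,275]+.5)*18).round()
ya=-60-37.3
print('model ptr',w(-30,ya,21),w(-40,ya,21),w(-50,ya,21))
E
```

```text
tip [-41.  -97.4]
ptr base [-21.6 -98.2]
ridge top [ -47.9 -104. ]
ridge bot [ -60.7 -105.8]
ridge mid [ -54.3 -105. ]
rider L dark [ -53.2 -101.7]
rider R dark [ -52.9 -109.2]
hole [ -44.5 -142.7]
model ptr [329. 186.] [293. 244.] [257. 304.]
```

The pointer is at station y ≈ -97.5 and the ridge at about -105 in the scene view. The earlier top view suggested slightly less. I'll pull 6 mm more and look again.

```bash
python3 -m creep '[[1,0,-3,0,0,0,0],[1,0,-2,0,0,0,0],[1,0,-1,0,0,0,0],[1,0,0,0,0,0,0],[1,0,0,0,0,0,0]]'
python3 - <<'E'
from h import *
f=grab('scene')
i=f['frame'][275:310,318:358].astype(float);i=np.clip((i-40)*1.5,0,255).astype(np.uint8)
save(i,'s23.png',s=18)
f=load('top')
# pre-pull top frame lost from npz; re-read from picture crop
t=cv2.imread('pics/tst.png');cv2.imwrite('pics/tst_b.png',cv2.resize(t[240:360,440:760],None,fx=2.4,fy=2.4))
E
```

```text
time_s: 27.95
ee_pos: [518.9, -277.3, 19.8]
ee_rot: [179.9, -0.0, -177.1]
force: [0.9, 8.0, 3.1]
gripper_width: 13.7
```

View pics/s23.png

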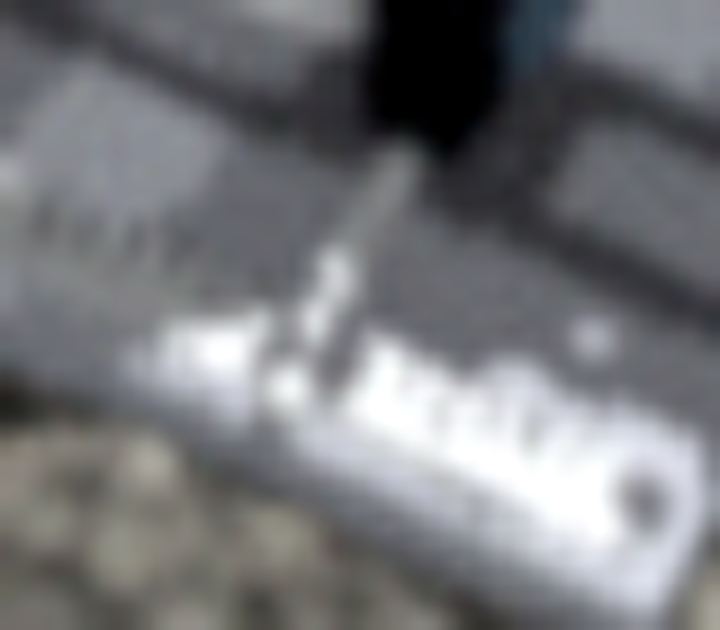

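View pics/tst_b.png

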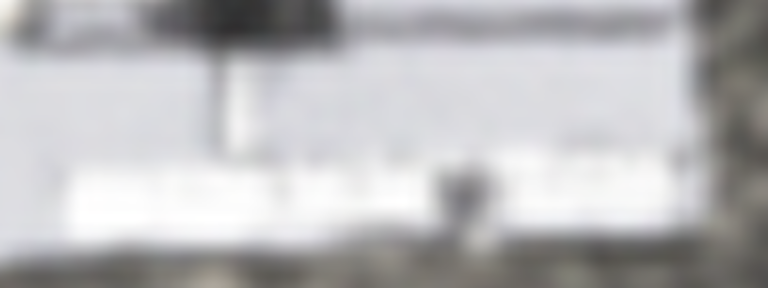

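```bash
python3 -m creep '[[1,0,-1,0,0,0,0],[1,0,-0.5,0,0,0,0],[1,0,0,0,0,0,0],[1,0,0,0,0,0,0],[1,0,0,0,0,0,0]]'
python3 - <<'E'
from h import *
f=grab('scene')
i=f['frame'][275:310,318:358].astype(float);i=np.clip((i-40)*1.5,0,255).astype(np.uint8)
save(i,'s24.png',s=18); save(f['frame'],'s24w.png',(180,100,400,320),3)
yw=np.radians(2.8);C=np.array([520.7,-174.5]);R=np.array([[np.cos(yw),-np.sin(yw)],[np.sin(yw),np.cos(yw)]])
hub=lambda sx,sy,z:((proj(f,[*(C+R@[sx,sy]),z])-[318,275]+.5)*18).round().tolist()
for y in(-102,-104,-106): print(y,hub(-41,y,21),hub(-48,y,23),hub(-54,y,23),hub(-60,y,23))
E
```

```text
time_s: 28.62
ee_pos: [518.9, -278.6, 19.8]
ee_rot: [179.8, -0.0, -177.1]
force: [0.2, 8.1, 2.8]
gripper_width: 13.8
-102 [327.0, 268.0] [304.0, 299.0] [282.0, 335.0] [260.0, 371.0]
-104 [344.0, 275.0] [320.0, 306.0] [299.0, 343.0] [277.0, 379.0]
-106 [360.0, 283.0] [337.0, 314.0] [315.0, 350.0] [293.0, 387.0]
```

View pics/s24.png

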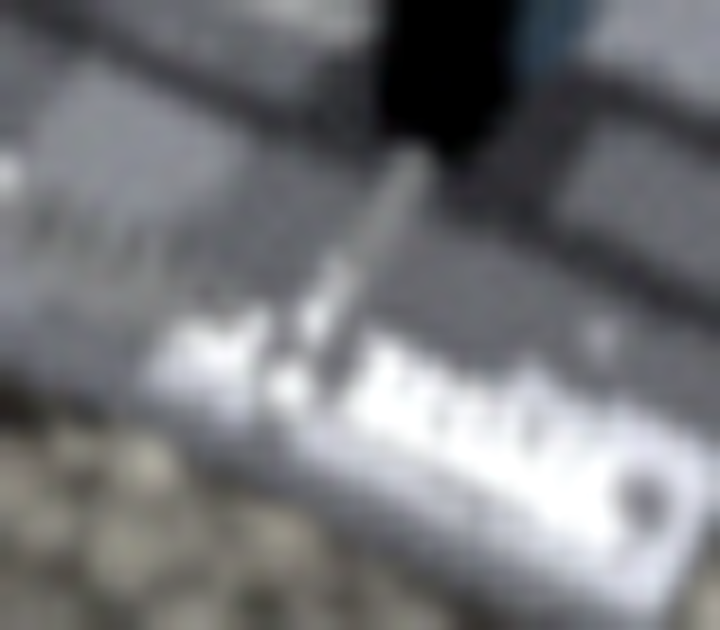

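View pics/s24w.png

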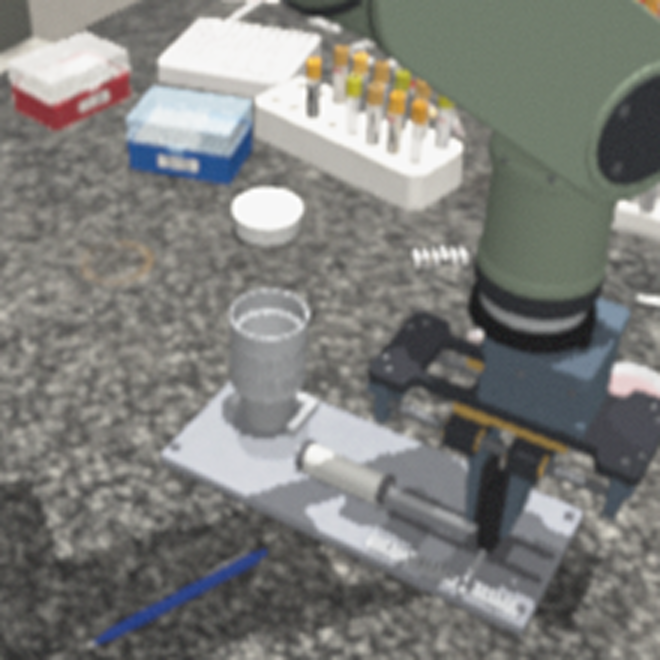

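The pointer's line now runs into the ridge, from about (340,280) to (315,325) in the crop. The scene view reads it about 1 mm short and the top view 1–2 mm past, so I'm stopping between the two. The stack is standing straight. One last still check, then I'll hand in.

```bash
python3 -m creep '[[1,0,0,0,0,0,0],[1,0,0,0,0,0,0],[1,0,0,0,0,0,0],[1,0,0,0,0,0,0]]'
python3 -c "
from workcell import job_done;print(job_done())"
```

```text
time_s: 29.18
ee_pos: [518.9, -278.6, 19.8]
ee_rot: [179.8, -0.0, -177.1]
force: [0.2, 9.0, 3.3]
gripper_width: 13.9
the job is handed in; nothing more can be done
None
```

Both loose cups are nested in the seated cup, and the job was handed in at 29.2 s with the gripper still holding the gate handle at the mark. `job_done()` gave no verdict.

**Last checks**
- **Stack:** it stands straight in its seat in the final scene picture. Each nested cup raised the rim by about 22 mm.
- **Gate:** it was pulled about 44.4 mm, gripped at 13.9 mm width, and the tool was still. The measured force was about 9 N along the pull; the spring should give about 8.4 N.
- **Bystanders:** the jar and the visible edge of the dish are where they started. The bottle was standing in its place when last seen, while the second cup was being lifted. I did not look at it again.

**What disagreed or went wrong**
- **Mark position:** the two cameras differ by about 3 mm. The scene view puts the pointer about 1 mm short of the mark, and the top view before the pull puts it 1–2 mm past. I stopped between the two, inside the 5 mm tolerance.
- **Fingertip height:** in the pictures the fingertips sit about 30 mm higher than the reported TCP. My first grip therefore closed above the cup and caught nothing. I set the heights from the pictures after that.
- **Second cup:** it gripped at 58.4 mm width instead of about 60, and I found no cause. It hung straight and seated normally.
- **Wrong-way move:** a sign slip sent one empty move toward +x at a safe height, and it touched nothing.

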